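Square up a row of marble strips in the jig with the straightedge

ROBOT

A 6-joint arm with a two-finger parallel gripper is mounted at the origin on the work surface. World frame = base frame: x ahead of the robot, y to its left, z up, the work surface at z = 0. Lengths are in m, angles in degrees, forces in N, time in s.
With the tool pointing down it reaches from about 0.35 to 0.875 m from the base axis. Payload 4.2 kg.
Tool frame: the origin (TCP) lies midway between the tips of the shut fingers; the grasp point (between the pads) lies 19 mm behind it (hold_point_z is the z of the grasp point in the tool frame, in m); z points along the fingers, y is the direction in which the jaws open and shut (so a half turn about z gives the same grasp; the last joint's range is limited). The gripper opens to 87 mm and grips with 3 to 60 N. Pads are 19 mm wide; open, the fingers measure 117 mm over their backs; the gripper's body (75 mm by 190 mm) begins 51 mm behind the grasp point.
Start: joints at [14.817, 22.042, 0.453, 0, -68.411, -14.817], TCP at [0.625, 0, 0.223] pointing down, gripper open.
Joint ranges: [-179.83, 179.83], [-69.29, 118.12], [-61.27, 80.66], [-181.25, 117.63], [-171.15, -9.14], [-177.46, 177.46]. Speed limits (degrees/s): [159.86, 159.86, 180, 180, 180, 180].

INTERFACE

Orientations are given as a 3x3 rotation matrix whose columns are the frame's x, y, z axes.
In Python, from station import * gives the robot as it stands. The module is installed in compiled form; this text tells all that it offers.
- The arm moves only by the tool jog_arm, never from a script. Its argument "moves" is a list of rows, each a list of 7 numbers: the closure, from -1 (fully open) to 1 (shut), then the shift along the tool's x, y, z in m, then the turn, a rotation vector about the tool's x, y, z in rad. In form: [[gripper, x, y, z, wx, wy, wz], ...]. A call has exactly 10 rows; each row is the pose to reach, as a shift and turn from the pose commanded when the call began, along the tool's axes at that moment; what a row does not reach only later rows make up. A row lasts 1/12 s, in which the tool goes at most 41.7 mm and 7.16 degrees, less where a joint would pass 70% of its speed; a pose out of reach is approached as far as the arm can. A call with a gripper value outside its range is refused whole. The fingers move at their own pace and stop on an object; the grip force is fixed at half the most. Time passes only in rows, so rows that repeat a pose let the fingers close, or fill a call up. It gives the time, the measured TCP pose, the force and the opening at its end, in the units of the state.
- sense(): the state, without advancing time (a new reading comes with each control period).
- capture(name): name is "scene" or "side" or "wrist"; returns a dict with "frame" (400x640x3 uint8, red, green, blue), "fov_y" (degrees; the focal length in pixels is half the picture's height over the tangent of half this angle, whatever the lens; pixels are square), "cx", "cy" (the principal point, pixels), "world_from_camera" (4x4, takes a point from camera to world coordinates). Camera axes: x right, y down, z forward; pixel columns grow to the right and rows downward; lengths in m; the calibration is good to about 2 mm. A picture is of the moment at which its call begins. There is no depth.
- finish_job(): hands the job in, once; it reports no verdict.
The state is a dict: "time_s": time; "joints": joint angles; "joint_velocities": joint speeds; "effort": joint torques, N m; "tcp_pos": TCP position; "ee_rot": TCP orientation; "wrist_force": force on the tool from outside, world axes, zero at the start; "moment": the same for the moment, N m; "gripper_width": opening from 0.0 (shut) to 1.0 (fully open).
Only numpy, scipy, OpenCV 4.12 (cv2) and the standard library are available. Lean on these libraries where they do the work, as an engineer would, in place of code of your own. Each camera call takes 0.05 s, during which the arm holds its last target.

TASK

Take the straightedge from its rubber mat by its wooden grip and, touching the marble strips only with it, push all five together as one row squarely against the jig's sliding back stop, and on with it until the stop comes up solid against its end block; creep up to it and press firmly there, but neither knock nor press so hard that the stone chips. Then turn the straightedge and push the row sideways until the strips lie tight against one another and pressed firmly against the side fence, still flush with the back stop. Finally stand the straightedge back on its mat, and leave everything else where it is.

Things in the scene. Friction and masses are not known exactly. Their poses are not given: they have to be found in the camera images.
- tray: Fixed smooth grey laminate board of the jig, 340 (x) x 360 (y) mm, 12 mm thick; origin at the centre of its underside, on the table. Its x axis points away from the robot towards the back stop, its y axis to the left towards the side fence, z up. Its top is at 12 mm.
- backstop: Low aluminium bar across the far part of the board, 18 (x) x 270 (y) x 10 mm tall. Origin on the board's top, mid-face towards the strips; axes as the tray's. It slides away (tray +x) against 2 N of friction, 5 to 40 mm, until it meets a fixed dark steel end block behind it, set differently each time and not reported: feel for it. Over 26 N on the stop, knocks too, chips the stone: creep, about 15 mm/s.
- side_fence: Low aluminium bar along the left side of the board, fixed, 180 (x) x 16 (y) mm, 12 mm tall. Origin on the board's top, in the middle of the face that looks at the strips (x from -90 to +90 mm); axes as the tray's. Pressed firmly, here and at the stop, means some 10 N beyond what sliding the row takes.
- strip_0: Loose white marble strip, 80 (x) x 30 (y) x 26 mm tall, 0.12 to 0.21 kg, lying on the board with its length about along the tray's x; number 0 of five counted from the side fence (0 is nearest), all alike. Origin at the centre of its underside. At the start they have gaps between them, are staggered and a little askew, and stand clear of the stop.
- strip_1: Loose white marble strip, 80 (x) x 30 (y) x 26 mm tall, 0.12 to 0.21 kg, lying on the board with its length about along the tray's x; number 1 of five counted from the side fence (0 is nearest), all alike. Origin at the centre of its underside. Sliding all five over the smooth board takes some 2 to 5 N; pressing adds to that.
- strip_2: Loose white marble strip, 80 (x) x 30 (y) x 26 mm tall, 0.12 to 0.21 kg, lying on the board with its length about along the tray's x; number 2 of five counted from the side fence (0 is nearest), all alike. Origin at the centre of its underside.
- strip_3: Loose white marble strip, 80 (x) x 30 (y) x 26 mm tall, 0.12 to 0.21 kg, lying on the board with its length about along the tray's x; number 3 of five counted from the side fence (0 is nearest), all alike. Origin at the centre of its underside.
- strip_4: Loose white marble strip, 80 (x) x 30 (y) x 26 mm tall, 0.12 to 0.21 kg, lying on the board with its length about along the tray's x; number 4 of five counted from the side fence (0 is nearest), all alike. Origin at the centre of its underside.
- straightedge: Aluminium straightedge, 260 (x, its length) x 20 (y) x 24 mm tall, 0.3 kg, standing on the mat; origin at the centre of its underside. On its middle stands a wooden grip 60 (x) x 24 (y) mm from 24 to 58 mm above the underside, to be taken from above across its 24 mm. Either long side face pushes. Held about 15 mm above the board it passes over stop and fence and still meets the strips.
- mat: Fixed rubber mat right of the jig, 300 (x) x 100 (y) mm, 4 mm thick, origin at the centre of its underside. The straightedge starts near its middle, about along its x axis, and goes back there.
- weight: Bystander: steel cylinder, diameter 40, 45 mm tall, on the board's far left corner, behind the stop. Origin under its centre (so for all bystanders).
- offcut: Bystander: small terracotta offcut 36 x 24 x 18 mm on the board's near left corner.
- tub: Bystander: yellow tub with a white lid, diameter 138, 112 mm tall, left of the jig.
- squeeze_bottle: Bystander: white plastic bottle, diameter 66, 190 mm tall, left of the jig.
- spray_can: Bystander: blue can, diameter 66, 190 mm tall, left of the jig.
- chisel: Bystander: stone chisel 210 mm long, 18 mm thick, lying just left of the jig.
- rasp: Bystander: rasp with a wooden handle, 220 mm long, 18 mm thick, lying right of the mat.
Things that resemble listed ones, but are neither listed nor needed, are in the scene too. Leave any orange look-alike of the strip_0 alone.

How it is judged:
By the outcome, as a careful person would: the job done as asked, in the order asked, and still so for the second after the job is handed in, with the robot touching nothing.
It also fails if it takes over 72 s, if anything falls off the work surface, if the arm or the gripper's body presses on something with over 40 N, if the wrist force passes 120 N, or if a joint passes its speed limit or range.

## Working session

There is one attempt and no reset: what is moved stays moved. The work goes in short steps, Python scripts to look and compute and a tool call to move; the robot and the scene stay as the last step left them, time stands still between calls to the robot, and variables do not carry over. Pictures are saved under pics/ and viewed, and the job is handed in when it is done.

Besides the shell and the picture viewer there is one more tool, called after "Request:" as name(argument=value, ...) on one line, values as JSON. jog_arm: Moves the arm, as the interface text tells. Its arguments: {"type":"object","properties":{"moves":{"type":"array"}},"required":["moves"]}

```bash
ls; mkdir -p pics
cat > h.py <<'E'
from station import *
import numpy as np, cv2
def snap(n,f):
    c=capture(n); cv2.imwrite('pics/'+f+'.png',cv2.cvtColor(c['frame'],cv2.COLOR_RGB2BGR))
    np.savez('pics/'+f+'.npz',**c); return c
def load(f): 
    d=np.load('pics/'+f+'.npz'); return {k:d[k] for k in d}
def foc(c): return 0.5*c['frame'].shape[0]/np.tan(np.radians(float(c['fov_y'])/2))
def ray(c,u,v):
    f=foc(c); T=c['world_from_camera']; d=T[:3,:3]@np.array([(u-c['cx'])/f,(v-c['cy'])/f,1]); return T[:3,3],d
def onz(c,u,v,z):
    o,d=ray(c,u,v); return o+d*(z-o[2])/d[2]
def proj(c,p):
    T=c['world_from_camera']; q=T[:3,:3].T@(np.asarray(p)-T[:3,3]); f=foc(c); return q[0]/q[2]*f+c['cx'],q[1]/q[2]*f+c['cy']
E
python3 - <<'E'
from h import *
for n in ['scene','side','wrist']:
    c=snap(n,n+'0'); print(n,c['fov_y'],c['cx'],c['cy'],np.round(c['world_from_camera'],3).tolist())
s=sense(); print(s)
import station; print(dir(station))
E
```

```text
pics
scene 53.01918839878165 318.7405958795246 194.72801221780153 [[0.338, 0.71, -0.618, 1.22], [0.941, -0.248, 0.23, -0.274], [0.01, -0.659, -0.752, 0.856], [0.0, 0.0, 0.0, 1.0]]
side 52.331039295862624 321.7890851141699 205.3405913675737 [[-0.973, -0.167, 0.161, 0.346], [-0.232, 0.699, -0.676, 0.826], [-0.0, -0.695, -0.719, 0.935], [0.0, 0.0, 0.0, 1.0]]
wrist 70.32342589905922 319.5485483934074 201.94261155416683 [[-1.0, 0.0, -0.001, 0.626], [-0.0, 0.957, 0.29, -0.08], [0.001, 0.29, -0.957, 0.383], [0.0, 0.0, 0.0, 1.0]]
{'time_s': 0.15, 'joints': array([ 1.48144633e+01,  2.20811485e+01,  3.97342596e-01, -1.60621938e-02,
       -6.84123196e+01, -1.48186762e+01]), 'joint_velocities': array([ 0.02898546, -0.1214882 ,  0.25161163,  0.13337437, -0.02689504,
       -0.04033617]), 'effort': array([ 3.86667998e-04, -3.91052306e+01,  1.87588084e+01,  4.22235444e+00,
        1.23758311e-02, -1.38926293e-04]), 'tcp_pos': array([ 6.24546881e-01, -3.08613098e-05,  2.21714328e-01]), 'ee_rot': array([[-1.76741480e-04, -9.99998559e-01, -1.68857577e-03],
       [-9.99999969e-01,  1.77040540e-04, -1.76959944e-04],
       [ 1.77258635e-04,  1.68854444e-03, -9.99998559e-01]]), 'wrist_force': array([-0.22532942, -0.31456999, -0.33145678]), 'moment': array([0.02904178, 0.02524464, 0.04370011]), 'gripper_width': 0.9998497949284816}
['PlanningError', '__builtins__', '__cached__', '__doc__', '__file__', '__loader__', '__name__', '__package__', '__spec__', 'capture', 'finish_job', 'hold_point_z', 'sense']
```

View pics/scene0.png

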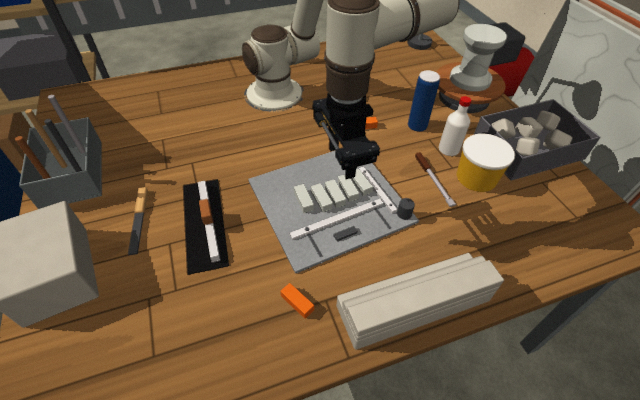

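View pics/side0.png

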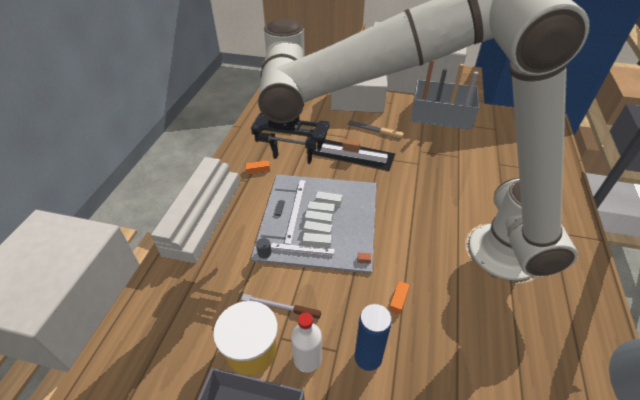

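View pics/wrist0.png

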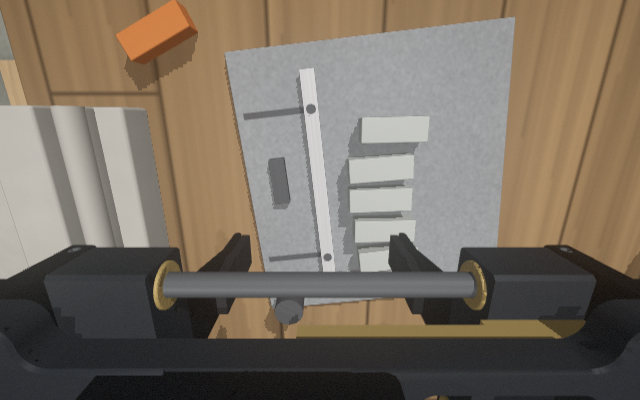

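Run:
```python
from h import *
a=cv2.imread('pics/scene0.png')[140:280,170:430]; b=cv2.imread('pics/side0.png')[110:280,230:410]
cv2.imwrite('pics/sc_crop.png',cv2.resize(a,None,fx=3,fy=3,interpolation=cv2.INTER_CUBIC))
cv2.imwrite('pics/si_crop.png',cv2.resize(b,None,fx=3.5,fy=3.5,interpolation=cv2.INTER_CUBIC))
```

```text
(no output)
```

View pics/sc_crop.png

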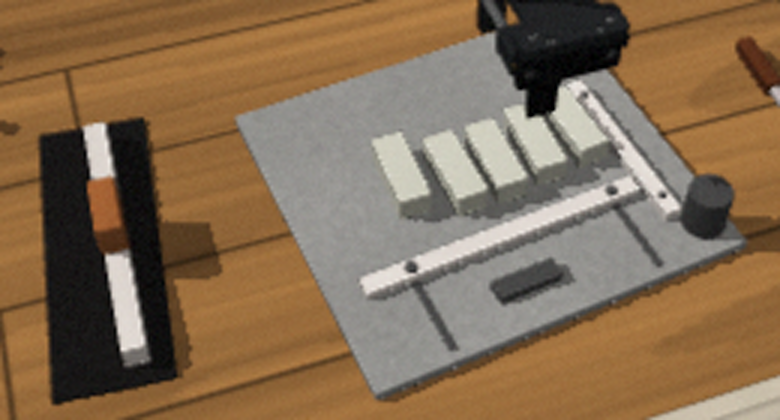

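View pics/si_crop.png

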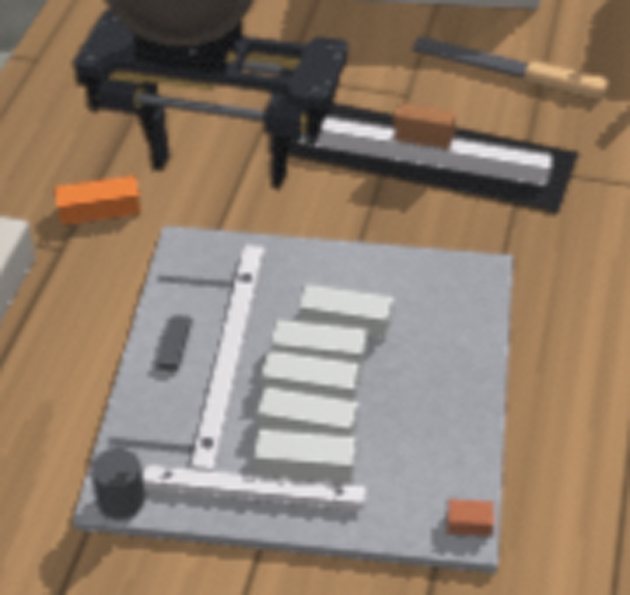

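```bash
python3 - <<'E'
from h import *
S,D,W=load('scene0'),load('side0'),load('wrist0')
def show(n,c,pts,z):
    print(n); 
    P=[onz(c,u,v,z) for u,v in pts]
    for p in P: print('  ',np.round(p*1000,1))
    for i in range(len(P)-1):
        d=P[i+1]-P[i]; print('   len %.1f ang %.2f'%(1000*np.hypot(*d[:2]),np.degrees(np.arctan2(d[1],d[0]))))
show('tray scene: FL,FR,NR',S,[(417.3,220.3),(295.7,271),(249,179)],.012)
show('tray side: FR NR NL FL',D,[(275.7,175.7),(376.3,182.9),(371.7,270.5),(252.2,258.5)],.012)
show('tray wrist: FR NR',W,[(226,52),(514,17)],.012)
show('stop wrist top: near face FR-end .. ',W,[(313.5,69),(330,240)],.022)
def mask_centroid(c,m):
    n,l,st,ce=cv2.connectedComponentsWithStats(m.astype(np.uint8)); return [(st[i].tolist(),ce[i].round(1).tolist()) for i in range(1,n) if st[i][4]>40]
for nm,c,roi in (('scene',S,(175,170,230,280)),('side',D,(290,100,410,180))):
    f=c['frame']; x0,y0,x1,y1=roi; r=f[y0:y1,x0:x1].astype(int)
    white=(r.min(2)>130)&(r.max(2)-r.min(2)<30)
    hsv=cv2.cvtColor(f[y0:y1,x0:x1],cv2.COLOR_RGB2HSV)
    black=(r.max(2)<45)
    for lab,m in (('white',white),('black',black)): print(nm,lab,[((a[0]+x0,a[1]+y0,*a[2:]),(round(b[0]+x0,1),round(b[1]+y0,1))) for a,b in mask_centroid(c,m)])
E
python3 - <<'E'
import cv2
a=cv2.imread('pics/scene0.png')[175:275,178:232]; cv2.imwrite('pics/c1.png',cv2.resize(a,None,fx=6,fy=6,interpolation=cv2.INTER_NEAREST))
a=cv2.imread('pics/side0.png')[125:175,300:400]; cv2.imwrite('pics/c2.png',cv2.resize(a,None,fx=8,fy=8,interpolation=cv2.INTER_NEAREST))
E
```

```text
tray scene: FL,FR,NR
   [698.4 201.   12. ]
   [ 737.5 -150.2   12. ]
   [ 403.4 -185.7   12. ]
   len 353.4 ang -83.65
   len 336.0 ang -173.93
tray side: FR NR NL FL
   [ 737.6 -141.7   12. ]
   [ 400.5 -185.1   12. ]
   [363.1 167.4  12. ]
   [694.6 204.8  12. ]
   len 339.9 ang -172.67
   len 354.5 ang 96.06
   len 333.6 ang 6.43
tray wrist: FR NR
   [ 736.  -152.3   12. ]
   [ 403.7 -188.4   12. ]
   len 334.3 ang -173.81
stop wrist top: near face FR-end .. 
   [ 632.8 -132.6   22. ]
   [611.3  84.4  22. ]
   len 218.1 ang 95.67
scene white [((198, 181, 10, 19, 131), (202.3, 189.8)), ((205, 225, 13, 33, 258), (211.2, 240.6))]
scene black [((184, 180, 45, 95, 2595), (203.2, 229.0))]
side white [((322, 144, 21, 7, 96), (331.9, 147.0)), ((358, 150, 30, 9, 140), (372.5, 153.8)), ((290, 176, 45, 4, 109), (306.3, 178.0))]
side black [((290, 117, 97, 51, 580), (328.2, 148.8))]
```

View pics/c1.png

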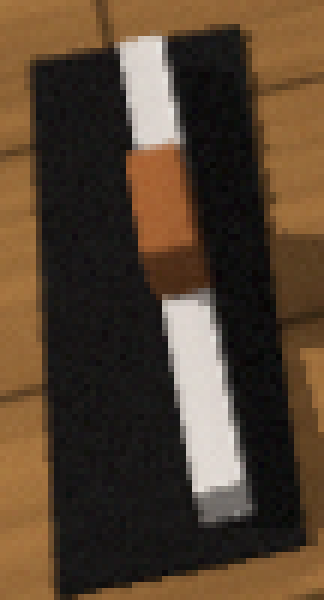

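View pics/c2.png

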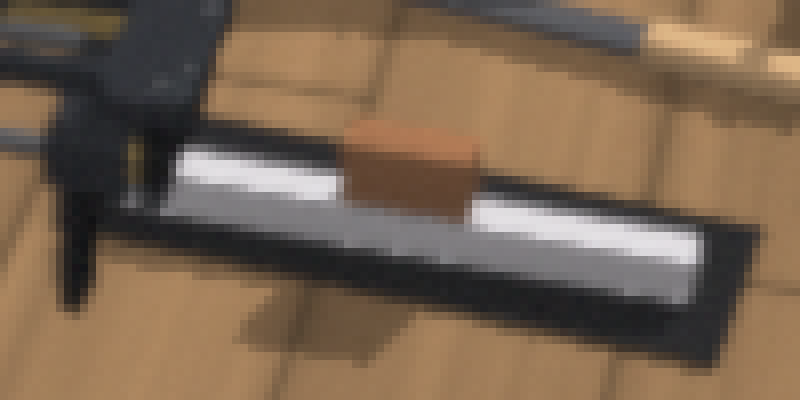

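Run:
```python
from h import *
S,D,W=load('scene0'),load('side0'),load('wrist0')
def sc(l): return [(178+u/6-.0,175+v/6) for u,v in l]
def sd(l): return [(300+u/8,125+v/8) for u,v in l]
def show(n,c,pts,z):
    P=np.array([onz(c,u,v,z) for u,v in pts])*1000; print(n,np.round(P[:,:2],1).tolist(),'mean',P.mean(0).round(1))
    return P
P=show('edge scene N,N,F,F',S,sc([(119,42),(160,36),(192,490),(246,485)]),.028)
d=(P[2]+P[3]-P[0]-P[1])/2; print(np.hypot(*d[:2]),np.degrees(np.arctan2(d[1],d[0])))
P=show('edge side N,N,F,F',D,sd([(704,235),(697,267),(180,147),(174,182)]),.028)
d=-(P[2]+P[3]-P[0]-P[1])/2; print(np.hypot(*d[:2]),np.degrees(np.arctan2(-d[1],-d[0])))
show('grip scene',S,sc([(126,152),(182,143),(203,245),(140,252)]),.062)
show('grip side',D,sd([(345,122),(480,138),(476,167),(343,150)]),.062)
show('mat scene',S,sc([(30,60),(243,27),(306,545),(57,597)]),.004)
show('mat side',D,sd([(760,230),(716,368)]),.004)
# strips in wrist view top z=.038
f=W['frame'][:300].astype(int)
m=((f.min(2)>150)&(f[...,0]-f[...,2]<40)).astype(np.uint8); m[:,:335]=0; m[:,470:]=0
cs,_=cv2.findContours(m,cv2.RETR_EXTERNAL,cv2.CHAIN_APPROX_NONE)
for q in cs:
    if cv2.contourArea(q)>300:
        b=cv2.boxPoints(cv2.minAreaRect(q)); P=np.array([onz(W,u,v,.038) for u,v in b])*1000
        print(b.mean(0).round(1),P[:,:2].round(1).tolist(),P.mean(0)[:2].round(1))
```

```text
edge scene N,N,F,F [[383.0, -325.7], [385.4, -307.0], [640.4, -335.3], [645.3, -314.5]] mean [ 513.5 -320.6   28. ]
258.7604749299756 -1.906529519605675
edge side N,N,F,F [[380.3, -324.1], [380.6, -301.3], [619.6, -332.2], [616.3, -306.6]] mean [ 499.2 -316.1   28. ]
237.56907349095403 -1.611032140037499
grip scene [[483.8, -330.6], [486.6, -307.0], [545.8, -308.1], [540.8, -333.5]] mean [ 514.3 -319.8   62. ]
grip side [[542.7, -323.1], [482.8, -325.5], [481.0, -304.7], [539.6, -303.2]] mean [ 511.5 -314.1   62. ]
mat scene [[356.6, -369.0], [368.4, -269.1], [665.1, -298.0], [655.8, -396.3]] mean [ 511.5 -333.1    4. ]
mat side [[357.0, -364.0], [365.1, -264.7]] mean [ 361.  -314.4    4. ]
[374.2 259.4] [[574.1, 90.3], [534.5, 86.2], [528.9, 121.6], [569.6, 126.0]] [551.8 106. ]
[402.  146.5] [[604.6, 122.0], [609.3, -175.2], [466.2, -175.2], [420.7, 122.0]] [525.2 -26.6]
```

Candidates for the straightedge: the white bar with the brown grip on the black mat at scene (208,220), the backstop bar (338,219), the fence (388,190), the white slab stack (420,300) and the rasp (138,215). The orange bars at (297,300) and (370,123) are strip look-alikes. The bar on the black mat fits the description, and the close crop confirms it: the grip's centre is near (0.513,-0.318) and its yaw about -1.8°.

Request:
jog_arm(moves=[[-1,0.032,0.011,0.009,0,0,0.12],[-1,0.064,0.022,0.018,0,0,0.24],[-1,0.096,0.034,0.027,0,0,0.36],[-1,0.128,0.045,0.036,0,0,0.48],[-1,0.16,0.056,0.045,0,0,0.6],[-1,0.192,0.067,0.054,0,0,0.72],[-1,0.224,0.078,0.063,0,0,0.84],[-1,0.256,0.09,0.072,0,0,0.96],[-1,0.288,0.101,0.082,0,0,1.08],[-1,0.318,0.112,0.09,0,0,1.2]])

```text
time_s: 0.98
tcp_pos: [0.5118, -0.3194, 0.1316]
ee_rot: [[-0.934, -0.357, -0.001], [-0.357, 0.934, 0.001], [0.001, 0.001, -1.0]]
wrist_force: [0.6, -0.6, -0.2]
gripper_width: 1.001
```

Request:
jog_arm(moves=[[-1,0,0,0,0,0,0.1],[-1,0,0,0,0,0,0.2],[-1,0,0,0,0,0,0.3],[-1,0,0,0,0,0,0.4],[-1,0,0,0,0,0,0.4],[-1,0,0,0,0,0,0.4],[-1,0,0,0,0,0,0.4],[-1,0,0,0,0,0,0.4],[-1,0,0,0,0,0,0.4],[-1,0,0,0,0,0,0.4]])

```text
time_s: 1.82
tcp_pos: [0.513, -0.3179, 0.1326]
ee_rot: [[-1.0, 0.028, -0.0], [0.028, 1.0, -0.0], [0.0, -0.0, -1.0]]
wrist_force: [-0.0, 0.1, 0.1]
gripper_width: 1.003
```

Run:
```python
from h import *
snap('wrist','w1');snap('scene','s1');snap('side','d1'); s=sense(); print(s['joints'].round(1),s['tcp_pos'].round(4),s['ee_rot'].round(4).tolist())
```

```text
[-16.4  24.3  -9.8   0.  -55.9 -75.2] [ 0.513  -0.3179  0.1326] [[-0.9996, 0.0288, 0.0001], [0.0288, 0.9996, -0.0], [-0.0001, -0.0, -1.0]]
```

View pics/w1.png

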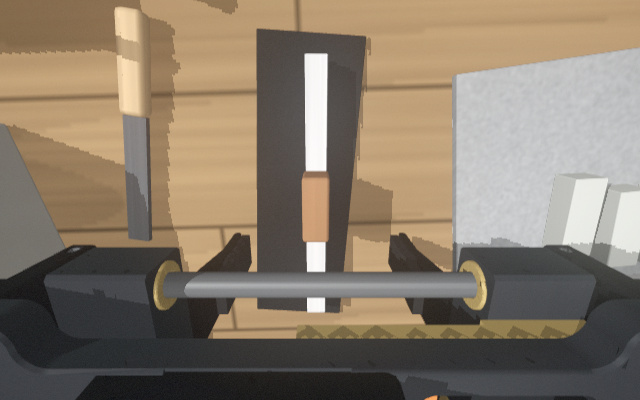

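View pics/d1.png

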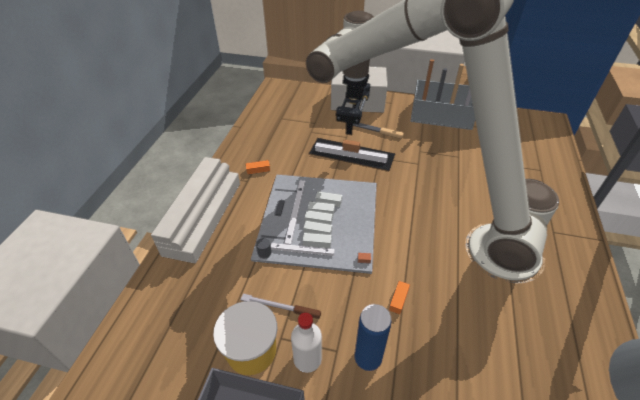

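View pics/s1.png

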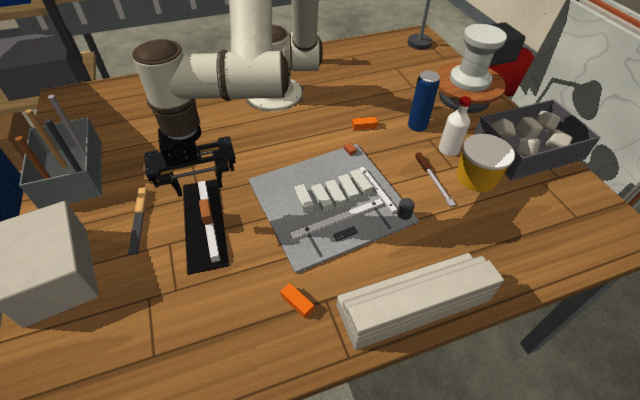

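Run:
```python
from h import *
W=load('w1'); f=W['frame']
def colr(v,u0,u1): print(v,[tuple(int(x) for x in f[v,u]) for u in range(u0,u1)])
r=f.astype(int)
br=(r[...,0]-r[...,2]>60)&(r[...,0]>r[...,1]+25); br[:, :295]=0; br[:,340:]=0; 
for v in (180,200,220,235):
    u=np.where(br[v])[0]; print('grip',v,u.min(),u.max())
wh=(r.min(2)>150); wh[:,:295]=0; wh[:,340:]=0
for v in (60,90,120,150,165,250,260,300):
    u=np.where(wh[v])[0]
    if len(u): print('bar',v,u.min(),u.max(), [onz(W,x,v,.028)[:2].round(4).tolist() for x in (u.min()-.5+.5,u.max()+1)])
vs=np.where(wh[:,316])[0]; print('bar v',vs.min(),vs.max())
vs=np.where(br[:,316])[0]; print('grip v',vs.min(),vs.max())
for u,v in ((302,173),(329,173),(302,242),(329,242)): print(onz(W,u,v,.062).round(4))
print('far end',onz(W,316,54,.028), 'near', onz(W,316,312,.028))
```

```text
grip 180 302 328
grip 200 302 328
grip 220 302 328
grip 235 303 327
bar 60 304 327 [[0.3889, -0.328], [0.3895, -0.3076]]
bar 90 305 326 [[0.4127, -0.3282], [0.4133, -0.309]]
bar 120 305 326 [[0.438, -0.3293], [0.4385, -0.3095]]
bar 150 305 326 [[0.4647, -0.3305], [0.4653, -0.31]]
bar 165 306 326 [[0.4788, -0.3301], [0.4793, -0.3103]]
bar 250 306 325 [[0.5671, -0.3339], [0.5677, -0.3132]]
bar 260 307 325 [[0.5787, -0.3333], [0.5793, -0.3134]]
bar 300 307 324 [[0.6276, -0.3353], [0.6281, -0.3156]]
bar v 53 312
grip v 0 324
[ 0.4797 -0.3319  0.062 ]
[ 0.4803 -0.3095  0.062 ]
[ 0.5422 -0.3348  0.062 ]
[ 0.5429 -0.3107  0.062 ]
far end [ 0.38458597 -0.31768466  0.028     ] near [ 0.64346089 -0.32594416  0.028     ]
```

Request:
jog_arm(moves=[[-1,-0.001,-0.004,0.02,0,0,0],[-1,-0.001,-0.004,0.04,0,0,0],[-1,-0.001,-0.004,0.06,0,0,0],[-1,-0.001,-0.004,0.075,0,0,0],[-1,-0.001,-0.004,0.085,0,0,0],[-1,-0.001,-0.004,0.093,0,0,0],[-1,-0.001,-0.004,0.098,0,0,0],[-1,-0.001,-0.004,0.101,0,0,0],[-1,-0.001,-0.004,0.101,0,0,0],[-1,-0.001,-0.004,0.101,0,0,0]])

```text
time_s: 2.8
tcp_pos: [0.5143, -0.3222, 0.0322]
ee_rot: [[-1.0, 0.029, 0.001], [0.029, 1.0, -0.0], [-0.001, -0.0, -1.0]]
wrist_force: [0.4, -0.1, 0.1]
gripper_width: 0.999
```

Run:
```python
from h import *
snap('wrist','w2');s=sense(); print(s['joints'].round(1),s['tcp_pos'].round(4),s['wrist_force'])
# tray & strips measure from s1,d1
S,D=load('s1'),load('d1')
for n,c,x0,y0,x1,y1,k in (('s1',S,245,145,420,275,4.5),('d1',D,250,170,385,275,5.5)):
    a=cv2.imread(f'pics/{n}.png')[y0:y1,x0:x1]; cv2.imwrite(f'pics/{n}c.png',cv2.resize(a,None,fx=k,fy=k,interpolation=cv2.INTER_CUBIC))
```

```text
[-16.8  31.3 -15.    0.  -43.7 -74.9] [ 0.5144 -0.3222  0.0323] [-0.04463955  0.48515442  0.27471326]
```

View pics/w2.png

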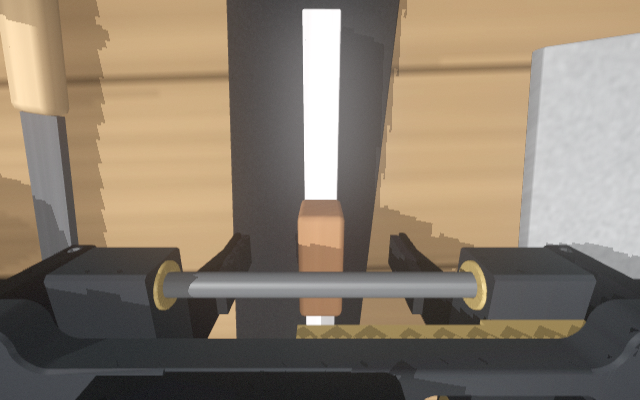

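View pics/s1c.png

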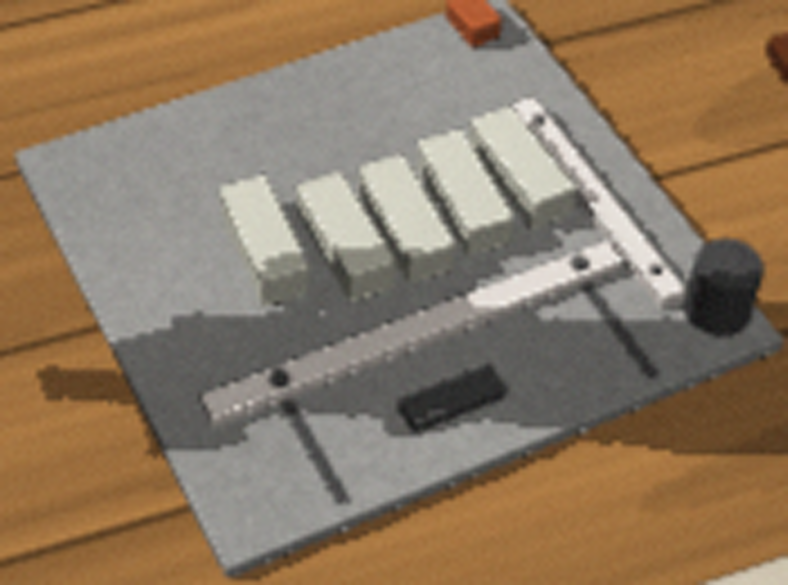

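View pics/d1c.png

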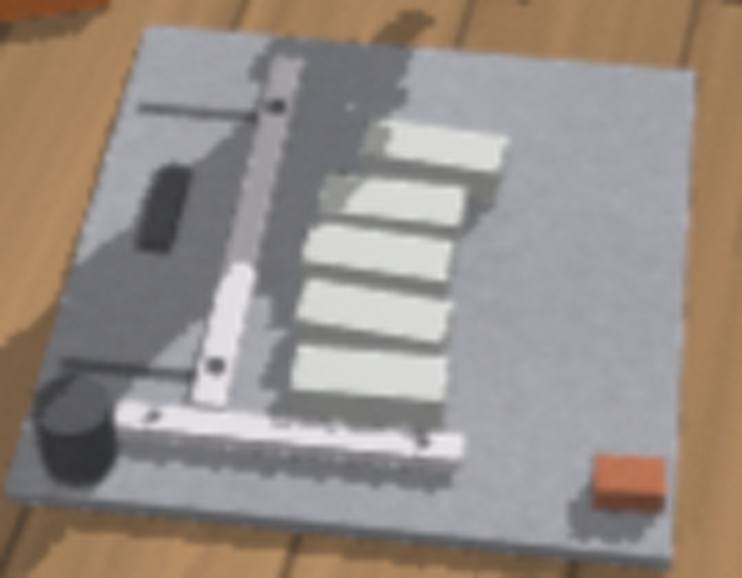

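Request:
jog_arm(moves=[[1,0,0,0,0,0,0],[1,0,0,0,0,0,0],[1,0,0,0,0,0,0],[1,0,0,0,0,0,0],[1,0,0,0,0,0,0],[1,0,0,0,0,0,0],[1,0,0,0,0,0,0],[1,0,0,0,0,0,0],[1,0,0,0,0,0,0],[1,0,0,0,0,0,0]])

```text
time_s: 3.68
tcp_pos: [0.5139, -0.322, 0.0315]
ee_rot: [[-1.0, 0.029, -0.0], [0.029, 1.0, 0.0], [0.0, 0.0, -1.0]]
wrist_force: [0.7, -0.7, 0.0]
gripper_width: 0.325
```

Run:
```python
from h import *
S,D=load('s1'),load('d1')
def sc(l): return [((u+.5)/4.5-.5+245,(v+.5)/4.5-.5+145) for u,v in l]
def sd(l): return [((u+.5)/5.5-.5+250,(v+.5)/5.5-.5+170) for u,v in l]
c0=np.array([.550,.0095]); a=np.radians(6.1); R=np.array([[np.cos(a),-np.sin(a)],[np.sin(a),np.cos(a)]])
def show(n,c,pts,z):
    P=np.array([onz(c,u,v,z) for u,v in pts])[:,:2]; print(n,(P*1000).round(0).tolist(),'tray',(1000*(P-c0)@R).round(0).tolist())
show('tray S NR FR FL',S,sc([(17,153),(228,573),(783,343)]),.012)
show('tray D FR NR NL FL',D,sd([(143,27),(695,72),(672,555),(5,497)]),.012)
show('st4 S',S,sc([(222,187),(268,176)]),.038); show('st4 D',D,sd([(508,138),(500,172)]),.038)
show('st3 S',S,sc([(297,185),(343,173)]),.038); show('st3 D',D,sd([(467,185),(460,227)]),.038)
show('st2 S',S,sc([(362,168),(405,157)]),.038); show('st2 D',D,sd([(453,235),(450,280)]),.038)
show('st1 S',S,sc([(420,143),(465,131)]),.038); show('st1 D',D,sd([(453,300),(447,342)]),.038)
show('st0 S',S,sc([(472,118),(520,107)]),.038); show('st0 D',D,sd([(447,350),(446,400)]),.038)
show('fence near in S',S,sc([(515,104)]),.024);show('fence in edge D far,near',D,sd([(117,405),(463,435)]),.024)
show('stop near edge D R,L',D,sd([(302,62),(227,400)]),.022);show('stop far edge D R,L',D,sd([(272,60),(195,400)]),.022)
show('stop S far R,L',S,sc([(214,420),(632,262)]),.022);show('stop S near R,L',S,sc([(204,398),(612,240)]),.022)
for z in (.022,.030): show('block D near edge R,L',D,sd([(190,172),(166,250)]),z); show('block S near edge R,L',S,sc([(400,405),(495,368)]),z)
show('offcut D',D,sd([(597,457),(662,457)]),.03); show('offcut S',S,sc([(447,10),(500,25)]),.03)
show('weight S base',S,sc([(722,330)]),.012)
```

```text
tray S NR FR FL [[401.0, -187.0], [740.0, -152.0], [701.0, 203.0]] tray [[-169.0, -180.0], [171.0, -181.0], [171.0, 177.0]]
tray D FR NR NL FL [[740.0, -147.0], [402.0, -186.0], [363.0, 167.0], [698.0, 211.0]] tray [[172.0, -176.0], [-168.0, -179.0], [-169.0, 177.0], [168.0, 184.0]]
st4 S [[496.0, -78.0], [497.0, -48.0]] tray [[-63.0, -81.0], [-59.0, -52.0]]
st4 D [[496.0, -77.0], [495.0, -50.0]] tray [[-63.0, -81.0], [-61.0, -53.0]]
st3 S [[510.0, -34.0], [509.0, -4.0]] tray [[-45.0, -39.0], [-42.0, -9.0]]
st3 D [[511.0, -35.0], [508.0, -3.0]] tray [[-43.0, -40.0], [-43.0, -8.0]]
st2 S [[509.0, 9.0], [509.0, 38.0]] tray [[-40.0, 4.0], [-37.0, 32.0]]
st2 D [[511.0, 4.0], [505.0, 37.0]] tray [[-40.0, -1.0], [-42.0, 32.0]]
st1 S [[501.0, 51.0], [501.0, 82.0]] tray [[-44.0, 46.0], [-41.0, 77.0]]
st1 D [[500.0, 50.0], [497.0, 80.0]] tray [[-45.0, 46.0], [-45.0, 75.0]]
st0 S [[492.0, 90.0], [493.0, 123.0]] tray [[-50.0, 87.0], [-45.0, 119.0]]
st0 D [[496.0, 85.0], [489.0, 118.0]] tray [[-46.0, 81.0], [-49.0, 114.0]]
fence near in S [[476.0, 128.0]] tray [[-61.0, 126.0]]
fence in edge D fa
[... 313 characters left out ...]
y [[84.0, -151.0], [86.0, 124.0]]
stop S near R,L [[633.0, -132.0], [602.0, 138.0]] tray [[68.0, -150.0], [66.0, 122.0]]
block D near edge R,L [[671.0, -24.0], [666.0, 37.0]] tray [[117.0, -46.0], [118.0, 15.0]]
block S near edge R,L [[674.0, -29.0], [668.0, 32.0]] tray [[120.0, -52.0], [120.0, 10.0]]
block D near edge R,L [[668.0, -17.0], [663.0, 44.0]] tray [[115.0, -38.0], [116.0, 23.0]]
block S near edge R,L [[680.0, -31.0], [674.0, 29.0]] tray [[125.0, -54.0], [125.0, 6.0]]
offcut D [[408.0, 130.0], [376.0, 122.0]] tray [[-128.0, 135.0], [-161.0, 130.0]]
offcut S [[383.0, 118.0], [409.0, 146.0]] tray [[-154.0, 125.0], [-126.0, 150.0]]
weight S base [[680.0, 174.0]] tray [[147.0, 150.0]]
```

Request:
jog_arm(moves=[[1,0,0,-0.005,0,0,0],[1,0,0,-0.02,0,0,0],[1,0,0,-0.045,0,0,0],[1,0,0.01,-0.068,0,0,0],[1,0.008,0.04,-0.068,0,0,-0.1],[1,0.014,0.075,-0.068,0,0,-0.2],[1,0.021,0.11,-0.068,0,0,-0.31],[1,0.028,0.145,-0.068,0,0,-0.42],[1,0.034,0.18,-0.068,0,0,-0.53],[1,0.041,0.215,-0.068,0,0,-0.64]])

```text
time_s: 4.52
tcp_pos: [0.4782, -0.1044, 0.0994]
ee_rot: [[-0.816, -0.577, -0.001], [-0.577, 0.816, 0.0], [0.0, 0.001, -1.0]]
wrist_force: [0.9, 0.8, -2.8]
gripper_width: 0.273
```

Run:
```python
from h import *
s=sense(); print(s['joints'].round(1),s['tcp_pos'].round(4),s['wrist_force'],s['gripper_width'], s['ee_rot'].round(4).tolist())
```

```text
[  6.7  16.7 -27.8  -0.  -45.5 -61.4] [ 0.4782 -0.1044  0.0994] [ 0.85066606  0.76141638 -2.83196016] 0.27332130081774136 [[-0.8165, -0.5774, -0.0006], [-0.5774, 0.8165, 0.0003], [0.0003, 0.0006, -1.0]]
```

Request:
jog_arm(moves=[[1,-0.006,0.012,0,0,0,-0.11],[1,-0.012,0.024,0,0,0,-0.22],[1,-0.018,0.036,0,0,0,-0.33],[1,-0.024,0.048,0,0,0,-0.44],[1,-0.03,0.06,0,0,0,-0.55],[1,-0.036,0.072,0,0,0,-0.66],[1,-0.042,0.084,0,0,0,-0.77],[1,-0.047,0.096,0,0,0,-0.88],[1,-0.052,0.1065,0,0,0,-0.98],[1,-0.052,0.1065,0,0,0,-1.061]])

```text
time_s: 5.35
tcp_pos: [0.46, 0.0125, 0.0995]
ee_rot: [[0.107, -0.994, -0.001], [-0.994, -0.107, 0.0], [-0.0, 0.001, -1.0]]
wrist_force: [0.2, -0.6, -2.6]
gripper_width: 0.272
```

Run:
```python
from h import *
snap('wrist','w3');snap('side','d3');snap('scene','s3')
s=sense(); print(s['joints'].round(1),s['tcp_pos'].round(4),s['wrist_force'],s['moment'],s['gripper_width'], s['ee_rot'].round(4).tolist())
```

```text
[ 21.7  14.1 -31.7  -0.  -44.2 -16. ] [0.4602 0.0113 0.0994] [ 0.69005829  0.47465627 -2.29864989] [-0.03920923  0.05360272 -0.00287435] 0.27656070218691325 [[0.099, -0.9951, -0.0008], [-0.9951, -0.099, -0.0], [-0.0001, 0.0008, -1.0]]
```

View pics/w3.png

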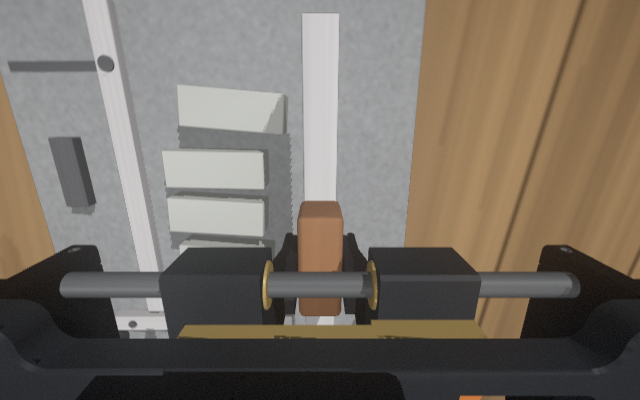

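View pics/d3.png

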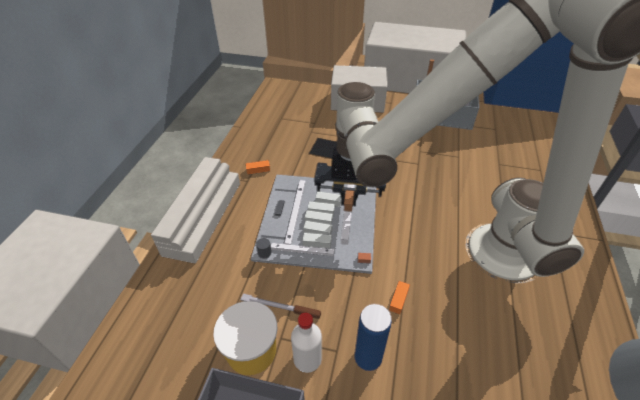

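View pics/s3.png

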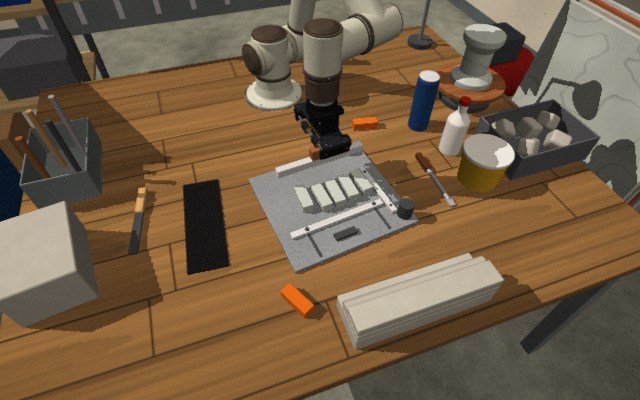

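Run:
```python
from h import *
W=load('w3'); f=cv2.cvtColor(W['frame'],cv2.COLOR_RGB2GRAY).astype(float)
hsv=cv2.cvtColor(W['frame'],cv2.COLOR_RGB2HSV).astype(float)
def edges(img,line,vs,win,sgn):
    out=[]
    for v in vs:
        u0=line(v); us=np.arange(int(u0-win),int(u0+win)); g=sgn*(img[v,us+1]-img[v,us-1]); i=int(np.argmax(g))
        w=np.clip(g[max(0,i-2):i+3],0,None); out.append((np.sum(us[max(0,i-2):i+3]*w)/w.sum()+.5,v+.5,g[i]))
    return np.array(out)
def fit(P):
    for _ in range(3):
        k,b=np.polyfit(P[:,1],P[:,0],1); r=np.abs(P[:,0]-k*P[:,1]-b); P=P[r<max(2.0*np.median(r),.4)]
    return k,b,len(P),r.std()
def rep(n,P,z):
    k,b,N,s=fit(P); v0,v1=P[:,1].min(),P[:,1].max()
    a,c=onz(W,k*v0+b,v0,z),onz(W,k*v1+b,v1,z); d=c-a
    ang=np.degrees(np.arctan2(d[1],d[0])); print(n,'ang',round(ang,2),'n',N,'s',round(s,2),a.round(4),c.round(4))
sat=hsv[...,1]
rep('tray near edge(sat)',edges(sat,lambda v:425-(v-0)*.075,range(5,225),10,1),.012)
rep('stop near top edge',edges(f,lambda v:106+(v-5)*(160-106)/(290.-5),range(5,240),9,-1),.022)
rep('stop far top edge',edges(f,lambda v:83+(v-5)*(147-83)/(300.-5),range(5,240),7,1),.022)
rep('bar left top',edges(f,lambda v:303+(v-14)*3/186.,range(20,190),6,1),.0955)
rep('bar right top',edges(f,lambda v:338-(v-14)*2/186.,range(20,190),6,-1),.0955)
cv2.imwrite('pics/w3c.png',cv2.resize(cv2.imread('pics/w3.png')[0:330,0:440],None,fx=1.8,fy=1.8,interpolation=cv2.INTER_CUBIC))
```

```text
tray near edge(sat) ang 96.42 n 220 s 0.03 [ 0.3985 -0.1557  0.012 ] [0.3786 0.0211 0.012 ]
stop near top edge ang 96.46 n 235 s 0.04 [ 0.6319 -0.1273  0.022 ] [0.611  0.0571 0.022 ]
stop far top edge ang 96.59 n 233 s 0.09 [ 0.6495 -0.1254  0.022 ] [0.6282 0.0589 0.022 ]
bar left top ang 96.1 n 170 s 0.05 [ 0.4838 -0.1129  0.0955] [ 0.4743 -0.0243  0.0955]
bar right top ang 96.14 n 170 s 0.08 [ 0.4651 -0.1149  0.0955] [ 0.4556 -0.0263  0.0955]
```

View pics/w3c.png

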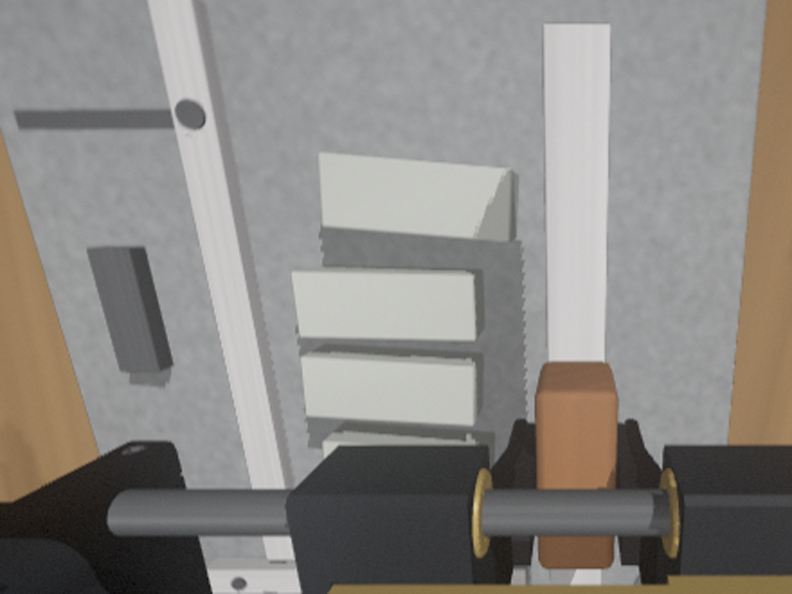

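Run:
```python
from h import *
W=load('w3')
t=np.array([.4601,.0122]); d=np.array([np.cos(np.radians(96.1)),np.sin(np.radians(96.1))])
for z in (.080,.085,.09,.0955,.1):
    p=onz(W,320.5,14,z)[:2]; l=onz(W,303,20,z)[:2]; r=onz(W,338.5,20,z)[:2]
    print(z,'far end along',((p-t)@d).round(4),'perp',round(float((p-t)@[d[1],-d[0]]),4),'width',np.hypot(*(l-r)).round(4))
print(W['world_from_camera'].round(4))
f=W['frame']; print([int(x) for x in f[60,295:345].mean(1)])
# side image d3: bar left end
c=cv2.imread('pics/d3.png')[180:280,250:400]; cv2.imwrite('pics/d3c.png',cv2.resize(c,None,fx=5,fy=5,interpolation=cv2.INTER_CUBIC))
```

```text
0.08 far end along -0.1344 perp 0.0009 width 0.0198
0.085 far end along -0.1329 perp 0.0009 width 0.0193
0.09 far end along -0.1315 perp 0.001 width 0.0187
0.0955 far end along -0.1298 perp 0.001 width 0.0181
0.1 far end along -0.1285 perp 0.001 width 0.0176
[[-9.942e-01 -1.028e-01 -3.070e-02  4.699e-01]
 [-1.073e-01  9.513e-01  2.891e-01 -6.760e-02]
 [-5.000e-04  2.908e-01 -9.568e-01  2.614e-01]
 [ 0.000e+00  0.000e+00  0.000e+00  1.000e+00]]
[158, 158, 157, 156, 153, 155, 143, 163, 196, 197, 196, 198, 198, 198, 199, 201, 202, 202, 203, 203, 203, 204, 202, 202, 203, 204, 203, 203, 204, 204, 205, 206, 206, 205, 204, 203, 204, 204, 206, 209, 208, 208, 203, 178, 159, 159, 160, 158, 157, 155]
```

View pics/d3c.png

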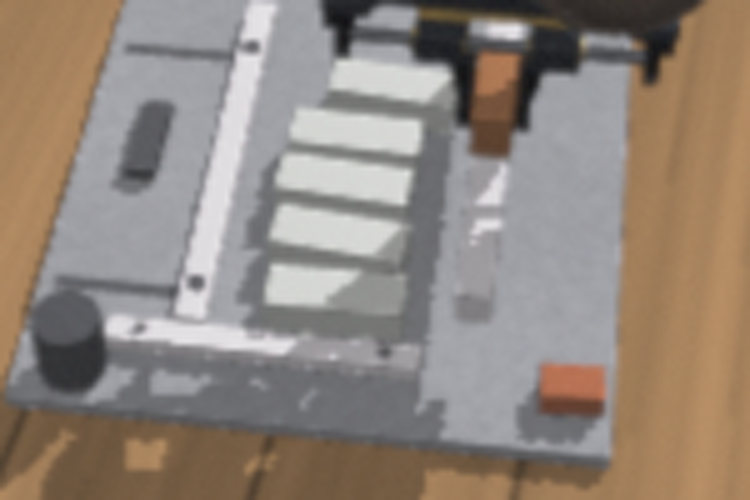

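Run:
```python
from h import *
D=load('d3');S=load('s3');W=load('w3')
t=np.array([.4601,.0120]); a=np.radians(95.9); d=np.array([np.cos(a),np.sin(a)]);n=np.array([d[1],-d[0]])
for z in (.072-.01,.072,.082,.086,.0957):
    for s in (1,-1):
        p=t+.13*d+s*.01*n; u,v=proj(D,[*p,z]); print('D left end z',z,s,round((u+.5-250)*5-.5),round((v+.5-180)*5-.5))
    p=t-.13*d; print('  S right end',[round(float(x),1) for x in proj(S,[*p,z])], 'W', [round(float(x),1) for x in proj(W,[*p,z])])
c=cv2.imread('pics/s3.png')[140:190,260:340]; cv2.imwrite('pics/s3c.png',cv2.resize(c,None,fx=8,fy=8,interpolation=cv2.INTER_CUBIC))
```

```text
D left end z 0.06199999999999999 1 455 331
D left end z 0.06199999999999999 -1 491 335
  S right end [277.3, 178.0] W [322.7, 31.8]
D left end z 0.072 1 455 319
D left end z 0.072 -1 492 323
  S right end [277.1, 175.4] W [322.9, 27.0]
D left end z 0.082 1 456 308
D left end z 0.082 -1 493 311
  S right end [276.8, 172.9] W [323.0, 21.6]
D left end z 0.086 1 456 303
D left end z 0.086 -1 494 307
  S right end [276.7, 171.8] W [323.1, 19.2]
D left end z 0.0957 1 457 291
D left end z 0.0957 -1 494 295
  S right end [276.5, 169.3] W [323.4, 13.0]
```

View pics/s3c.png

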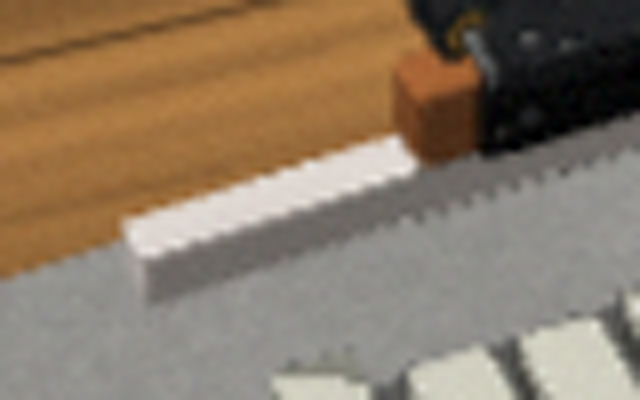

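Request:
jog_arm(moves=[[1,0,0,0.008,0,0,-0.014],[1,0,0,0.016,0,0,-0.014],[1,0,0,0.024,0,0,-0.014],[1,0,0,0.032,0,0,-0.014],[1,0,0,0.039,0,0,-0.014],[1,0,0,0.0435,0,0,-0.014],[1,0,-0.002,0.0445,0,0,-0.014],[1,0,-0.004,0.0445,0,0,-0.014],[1,0,-0.006,0.0445,0,0,-0.014],[1,0,-0.008,0.0445,0,0,-0.014]])

```text
time_s: 6.33
tcp_pos: [0.4694, 0.0122, 0.0554]
ee_rot: [[0.115, -0.993, 0.001], [-0.993, -0.115, 0.0], [-0.0, -0.001, -1.0]]
wrist_force: [0.7, 0.2, -2.4]
gripper_width: 0.271
```

Run:
```python
from h import *
snap('side','d4');snap('wrist','w4')
s=sense(); print(s['tcp_pos'].round(4),s['wrist_force'],s['moment'],s['gripper_width'], np.degrees(np.arctan2(s['ee_rot'][1,0],s['ee_rot'][0,0])), s['ee_rot'].round(4).tolist())
c=cv2.imread('pics/d4.png')[180:280,250:400]; cv2.imwrite('pics/d4c.png',cv2.resize(c,None,fx=5,fy=5,interpolation=cv2.INTER_CUBIC))
```

```text
[0.4695 0.0122 0.0555] [-0.30387672  0.43588126 -2.83481287] [-0.01370902  0.00450823  0.00124556] 0.2740500110162516 -83.40526886856803 [[0.1148, -0.9934, 0.0014], [-0.9934, -0.1148, 0.0004], [-0.0003, -0.0014, -1.0]]
```

View pics/d4c.png

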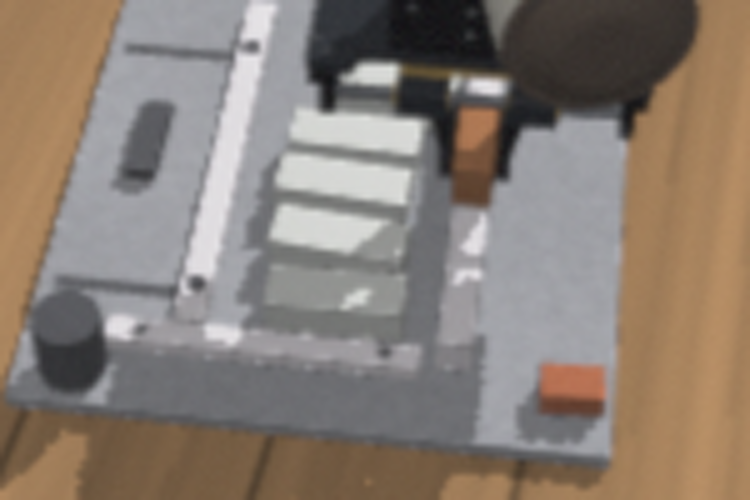

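View pics/w4.png

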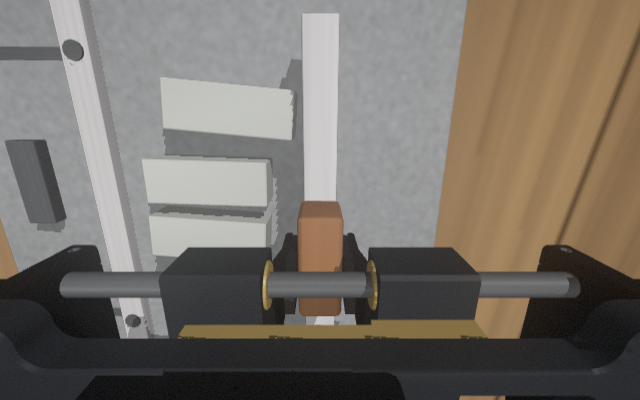

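Request:
jog_arm(moves=[[1,0,-0.0017,0,0,0,0],[1,0,-0.0034,0,0,0,0],[1,0,-0.0051,0,0,0,0],[1,0,-0.0068,0,0,0,0],[1,0,-0.0085,0,0,0,0],[1,0,-0.0102,0,0,0,0],[1,0,-0.0119,0,0,0,0],[1,0,-0.0136,0,0,0,0],[1,0,-0.0153,0,0,0,0],[1,0,-0.017,0,0,0,0]])

```text
time_s: 7.27
tcp_pos: [0.4857, 0.0139, 0.055]
ee_rot: [[0.115, -0.993, -0.0], [-0.993, -0.115, -0.0], [0.0, 0.0, -1.0]]
wrist_force: [-0.1, -0.5, -4.0]
gripper_width: 0.274
```

Request:
jog_arm(moves=[[1,0,-0.0017,0,0,0,0],[1,0,-0.0034,0,0,0,0],[1,0,-0.0051,0,0,0,0],[1,0,-0.0068,0,0,0,0],[1,0,-0.0085,0,0,0,0],[1,0,-0.0102,0,0,0,0],[1,0,-0.0119,0,0,0,0],[1,0,-0.0136,0,0,0,0],[1,0,-0.0153,0,0,0,0],[1,0,-0.017,0,0,0,0]])

```text
time_s: 8.1
tcp_pos: [0.5021, 0.0157, 0.0548]
ee_rot: [[0.114, -0.993, -0.001], [-0.993, -0.114, -0.0], [0.0, 0.001, -1.0]]
wrist_force: [-3.0, -1.3, -3.1]
gripper_width: 0.273
```

```bash
cat >> h.py <<'E'
def st():
    s=sense(); n=np.array([np.cos(np.radians(6.5)),np.sin(np.radians(6.5))]); m=np.array([-n[1],n[0]])
    F=s['wrist_force']; p=s['tcp_pos']
    print('t',round(s['time_s'],2),'pos',p.round(4),'px %.4f py %.4f'%(p[:2]@n,p[:2]@m),'Fx %.1f Fy %.1f Fz %.1f'%(F[:2]@n,F[:2]@m,F[2]),'M',s['moment'].round(3),'psi %.2f'%np.degrees(np.arctan2(s['ee_rot'][1,0],s['ee_rot'][0,0])),'w',round(s['gripper_width'],3))
E
python3 - <<'E'
from h import *
st(); snap('wrist','w5')
E
```

```text
t 8.1 pos [0.5021 0.0157 0.0548] px 0.5007 py -0.0412 Fx -3.1 Fy -1.0 Fz -3.1 M [-0.156  0.69  -0.04 ] psi -83.43 w 0.273
```

View pics/w5.png

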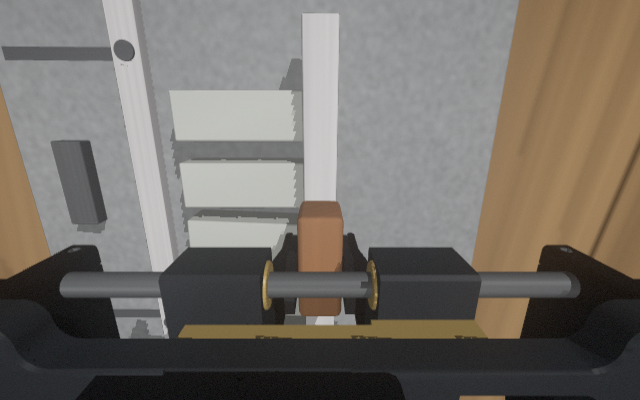

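Request:
jog_arm(moves=[[1,0,-0.0015,0,0,0,0],[1,0,-0.003,0,0,0,0],[1,0,-0.0045,0,0,0,0],[1,0,-0.006,0,0,0,0],[1,0,-0.0075,0,0,0,0],[1,0,-0.009,0,0,0,0],[1,0,-0.0105,0,0,0,0],[1,0,-0.012,0,0,0,0],[1,0,-0.0135,0,0,0,0],[1,0,-0.015,0,0,0,0]])

```text
time_s: 8.98
tcp_pos: [0.5174, 0.0176, 0.055]
ee_rot: [[0.115, -0.993, -0.0], [-0.993, -0.115, -0.0], [-0.0, 0.0, -1.0]]
wrist_force: [-1.4, -1.0, -4.5]
gripper_width: 0.273
```

Request:
jog_arm(moves=[[1,0,-0.001,0,0,0,0],[1,0,-0.002,0,0,0,0],[1,0,-0.003,0,0,0,0],[1,0,-0.004,0,0,0,0],[1,0,-0.005,0,0,0,0],[1,0,-0.006,0,0,0,0],[1,0,-0.007,0,0,0,0],[1,0,-0.008,0,0,0,0],[1,0,-0.009,0,0,0,0],[1,0,-0.01,0,0,0,0]])

```text
time_s: 9.82
tcp_pos: [0.5265, 0.0186, 0.0548]
ee_rot: [[0.114, -0.993, -0.002], [-0.993, -0.114, -0.0], [0.0, 0.002, -1.0]]
wrist_force: [-4.5, 1.1, -3.1]
gripper_width: 0.275
```

Run:
```python
from h import *
st(); snap('wrist','w6');snap('scene','s6')
c=cv2.imread('pics/s6.png')[140:280,230:430]; cv2.imwrite('pics/s6c.png',cv2.resize(c,None,fx=4,fy=4,interpolation=cv2.INTER_CUBIC))
```

```text
t 9.82 pos [0.5265 0.0186 0.0548] px 0.5252 py -0.0411 Fx -4.3 Fy 1.6 Fz -3.1 M [-0.049  1.426 -0.149] psi -83.44 w 0.275
```

View pics/w6.png

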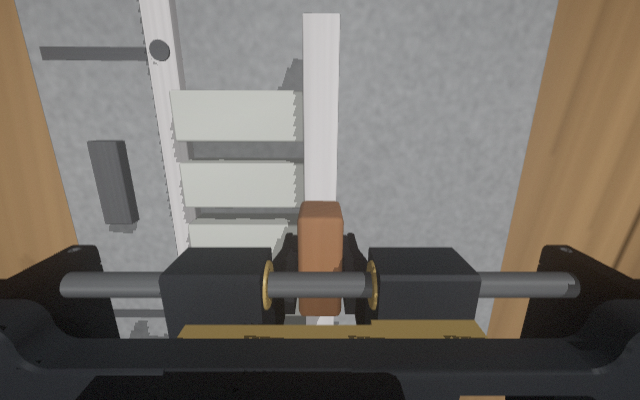

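View pics/s6c.png

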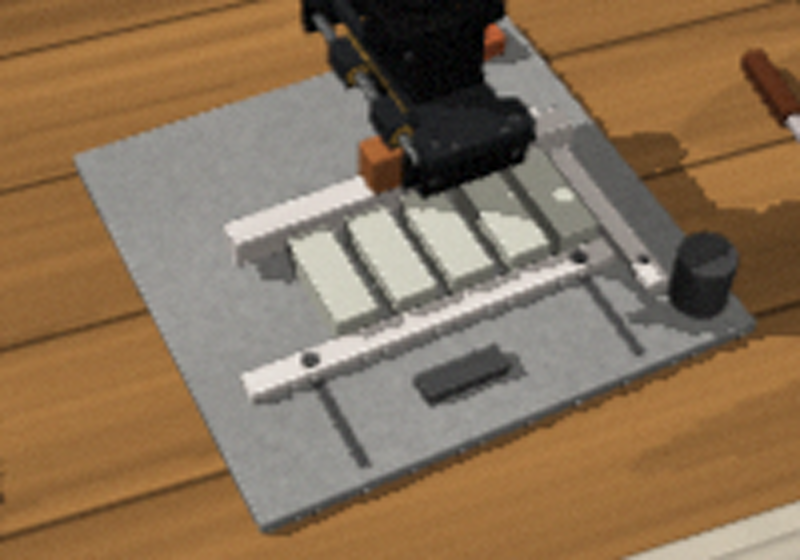

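Run:
```python
from h import *
n=np.array([np.cos(np.radians(6.5)),np.sin(np.radians(6.5))])
W=load('w6'); S=load('s6'); f=cv2.cvtColor(W['frame'],cv2.COLOR_RGB2GRAY).astype(int)
for v in (150,170,190,210): print(v,f[v,120:190].tolist())
for u,v in ((128,141),(137,222)):
    print([round(float(onz(W,u,v,z)[:2]@n),4) for z in (.012,.018,.022,.03)])
s=lambda u,v:(230-.5+(u+.5)/4,140-.5+(v+.5)/4)
print('S block near top', [round(float(onz(S,*s(415,378),z)[:2]@n),4) for z in (.018,.022,.03)],[round(float(onz(S,*s(500,346),z)[:2]@n),4) for z in (.018,.022,.03)])
print('S stop far top', [round(float(onz(S,*s(u,v),.022)[:2]@n),4) for u,v in ((255,402),(606,262))])
```

```text
150 [70, 67, 68, 68, 68, 68, 103, 151, 153, 151, 150, 147, 146, 147, 148, 149, 151, 152, 155, 153, 155, 153, 154, 153, 154, 152, 152, 152, 155, 155, 154, 154, 153, 152, 151, 154, 155, 157, 158, 157, 156, 123, 190, 192, 193, 196, 197, 198, 197, 199, 195, 195, 193, 194, 198, 155, 151, 153, 151, 150, 152, 152, 152, 151, 152, 150, 149, 131, 105, 106]
170 [93, 82, 69, 68, 70, 69, 68, 67, 64, 69, 113, 150, 149, 151, 150, 148, 147, 147, 149, 150, 151, 151, 152, 152, 153, 154, 153, 156, 154, 154, 156, 156, 155, 154, 153, 154, 151, 151, 151, 149, 149, 150, 152, 156, 153, 186, 193, 193, 195, 198, 198, 199, 198, 196, 195, 195, 196, 198, 198, 191, 169, 194, 195, 195, 195, 194, 195, 195, 193, 195]
190 [99, 97, 97, 98, 91, 83, 67, 68, 68, 67, 66, 65, 66, 68, 152, 154, 154, 156, 156, 157, 156, 156, 154, 150, 149, 151, 151, 155, 156, 155, 155, 153, 155, 157, 156, 156, 156, 154, 153, 154, 153, 153, 155, 158, 160, 161, 160, 123, 183, 194, 194, 196, 198, 199, 200, 198, 196, 195, 195, 197, 200, 156, 146, 172, 193, 193, 193, 193, 192, 193]
210 [97, 99, 102, 102, 98, 97, 95, 99, 96, 83, 67, 69, 67, 67, 64, 65, 66, 81, 151, 151, 150, 152, 154, 156, 152, 154, 155, 156, 157, 159, 158, 156, 154, 152, 152, 154, 153, 156, 157, 159, 158, 157, 155, 154, 152, 150, 151, 152, 153, 154, 155, 172, 192, 194, 197, 199, 200, 199, 197, 196, 196, 196, 177, 153, 152, 151, 150, 151, 149, 152]
[0.6621, 0.6581, 0.6555, 0.6502]
[0.6671, 0.663, 0.6602, 0.6547]
S block near top [0.6629, 0.6654, 0.6703] [0.6644, 0.6669, 0.6718]
S stop far top [0.6379, 0.6365]
```

Run:
```python
from h import *
n=np.array([np.cos(np.radians(6.5)),np.sin(np.radians(6.5))])
W=load('w6')
for v,b,t,s,sn in ((150,126.5,118,161.7,175),(170,130.5,122,165,180),(190,134,126,167.7,181),(210,137.8,130,171.2,182.5)):
    print('block base',(onz(W,b,v+.5,.012)[:2]@n).round(4),'stop far top',(onz(W,s,v+.5,.022)[:2]@n).round(4),'near top',(onz(W,sn,v+.5,.022)[:2]@n).round(4))
st()
```

```text
block base 0.6645 stop far top 0.6338 near top 0.6248
block base 0.6644 stop far top 0.6338 near top 0.6234
block base 0.6647 stop far top 0.6341 near top 0.6247
block base 0.6647 stop far top 0.6339 near top 0.6257
t 9.92 pos [0.5271 0.0187 0.0548] px 0.5259 py -0.0411 Fx -3.1 Fy 0.1 Fz -3.5 M [-0.031  1.291 -0.125] psi -83.43 w 0.272
```

Request:
jog_arm(moves=[[1,0,-0.0012,0,0,0,0],[1,0,-0.0024,0,0,0,0],[1,0,-0.0036,0,0,0,0],[1,0,-0.0048,0,0,0,0],[1,0,-0.006,0,0,0,0],[1,0,-0.0072,0,0,0,0],[1,0,-0.0084,0,0,0,0],[1,0,-0.0096,0,0,0,0],[1,0,-0.0108,0,0,0,0],[1,0,-0.012,0,0,0,0]])

```text
time_s: 10.75
tcp_pos: [0.5392, 0.0201, 0.055]
ee_rot: [[0.115, -0.993, -0.0], [-0.993, -0.115, -0.0], [0.0, 0.0, -1.0]]
wrist_force: [-3.6, -0.2, -4.5]
gripper_width: 0.271
```

Request:
jog_arm(moves=[[1,0,-0.001,0,0,0,0],[1,0,-0.002,0,0,0,0],[1,0,-0.003,0,0,0,0],[1,0,-0.004,0,0,0,0],[1,0,-0.005,0,0,0,0],[1,0,-0.006,0,0,0,0],[1,0,-0.007,0,0,0,0],[1,0,-0.008,0,0,0,0],[1,0,-0.009,0,0,0,0],[1,0,-0.01,0,0,0,0]])

```text
time_s: 11.58
tcp_pos: [0.5492, 0.0213, 0.055]
ee_rot: [[0.115, -0.993, -0.0], [-0.993, -0.115, -0.0], [-0.0, 0.0, -1.0]]
wrist_force: [-3.5, -1.8, -3.7]
gripper_width: 0.276
```

Run:
```python
from h import *
st(); snap('wrist','w7'); snap('scene','s7')
n=np.array([np.cos(np.radians(6.5)),np.sin(np.radians(6.5))])
W=load('w7'); f=cv2.cvtColor(W['frame'],cv2.COLOR_RGB2GRAY).astype(int)
for v in (170,190): print(v,f[v,150:210].tolist())
c=cv2.imread('pics/s7.png')[140:280,230:430]; cv2.imwrite('pics/s7c.png',cv2.resize(c,None,fx=4,fy=4,interpolation=cv2.INTER_CUBIC))
```

```text
t 11.58 pos [0.5492 0.0213 0.055 ] px 0.5481 py -0.0410 Fx -3.7 Fy -1.4 Fz -3.7 M [-0.224  1.336 -0.159] psi -83.41 w 0.276
170 [99, 100, 103, 101, 93, 78, 74, 72, 70, 71, 71, 73, 139, 151, 151, 143, 194, 191, 193, 197, 197, 198, 198, 197, 194, 193, 194, 196, 198, 197, 174, 189, 193, 194, 194, 194, 193, 195, 194, 195, 195, 194, 193, 193, 194, 193, 194, 194, 193, 194, 194, 194, 195, 193, 194, 195, 194, 194, 195, 194]
190 [101, 99, 103, 101, 97, 99, 102, 96, 79, 73, 72, 73, 70, 70, 71, 119, 153, 155, 149, 194, 191, 195, 197, 198, 198, 197, 196, 194, 195, 195, 198, 156, 151, 159, 191, 192, 191, 191, 192, 192, 193, 192, 191, 192, 192, 191, 191, 191, 191, 191, 192, 192, 192, 191, 192, 191, 191, 191, 191, 191]
```

View pics/w7.png

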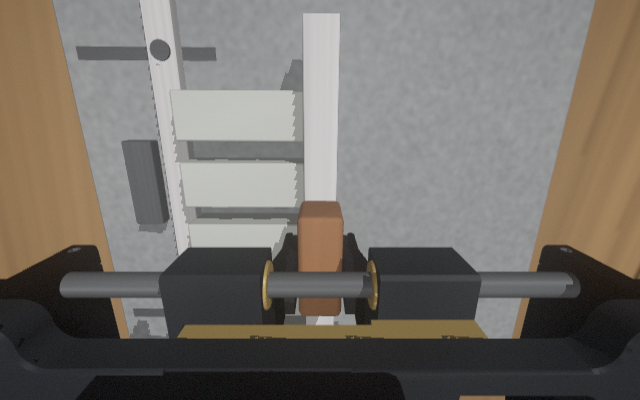

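View pics/s7c.png

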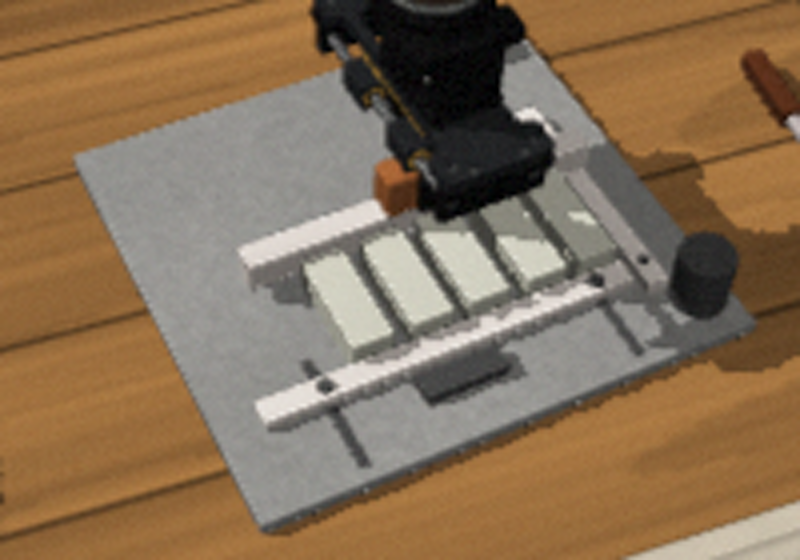

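Request:
jog_arm(moves=[[1,0,-0.0005,0,0,0,0],[1,0,-0.001,0,0,0,0],[1,0,-0.0015,0,0,0,0],[1,0,-0.002,0,0,0,0],[1,0,-0.0025,0,0,0,0],[1,0,-0.003,0,0,0,0],[1,0,-0.0035,0,0,0,0],[1,0,-0.004,0,0,0,0],[1,0,-0.0045,0,0,0,0],[1,0,-0.005,0,0,0,0]])

```text
time_s: 12.52
tcp_pos: [0.5541, 0.0218, 0.0551]
ee_rot: [[0.115, -0.993, -0.0], [-0.993, -0.115, -0.0], [0.0, 0.0, -1.0]]
wrist_force: [-4.0, -1.2, -1.9]
gripper_width: 0.271
```

Run:
```python
from h import *
st()
```

```text
t 12.52 pos [0.5541 0.0218 0.0551] px 0.5530 py -0.0410 Fx -4.1 Fy -0.7 Fz -1.9 M [-0.274  1.468 -0.205] psi -83.41 w 0.271
```

Request:
jog_arm(moves=[[1,0,-0.0002,0,0,0,0],[1,0,-0.0004,0,0,0,0],[1,0,-0.0006,0,0,0,0],[1,0,-0.0008,0,0,0,0],[1,0,-0.001,0,0,0,0],[1,0,-0.0012,0,0,0,0],[1,0,-0.0014,0,0,0,0],[1,0,-0.0016,0,0,0,0],[1,0,-0.0018,0,0,0,0],[1,0,-0.002,0,0,0,0]])

```text
time_s: 13.35
tcp_pos: [0.5561, 0.0221, 0.055]
ee_rot: [[0.115, -0.993, -0.0], [-0.993, -0.115, -0.0], [0.0, 0.0, -1.0]]
wrist_force: [-3.4, -0.7, -2.3]
gripper_width: 0.273
```

Run:
```python
from h import *
st()
```

```text
t 13.35 pos [0.5561 0.0221 0.055 ] px 0.5550 py -0.0410 Fx -3.5 Fy -0.3 Fz -2.3 M [-0.313  1.396 -0.16 ] psi -83.41 w 0.273
```

Request:
jog_arm(moves=[[1,0,-0.0001,0,0,0,0],[1,0,-0.0002,0,0,0,0],[1,0,-0.0003,0,0,0,0],[1,0,-0.0004,0,0,0,0],[1,0,-0.0005,0,0,0,0],[1,0,-0.0006,0,0,0,0],[1,0,-0.0007,0,0,0,0],[1,0,-0.0008,0,0,0,0],[1,0,-0.0009,0,0,0,0],[1,0,-0.001,0,0,0,0]])

```text
time_s: 14.18
tcp_pos: [0.5563, 0.022, 0.0548]
ee_rot: [[0.114, -0.993, -0.002], [-0.993, -0.114, -0.0], [0.0, 0.002, -1.0]]
wrist_force: [-6.6, 0.0, -2.1]
gripper_width: 0.274
```

Run:
```python
from h import *
st(); snap('wrist','w8'); W=load('w8'); f=cv2.cvtColor(W['frame'],cv2.COLOR_RGB2GRAY).astype(int)
for v in (150,170,190,210): print(v,f[v,150:190].tolist())
```

```text
t 14.18 pos [0.5563 0.022  0.0548] px 0.5552 py -0.0411 Fx -6.6 Fy 0.8 Fz -2.1 M [-0.232  1.925 -0.235] psi -83.44 w 0.274
150 [104, 102, 102, 103, 103, 103, 104, 101, 100, 102, 100, 92, 162, 191, 191, 193, 195, 196, 196, 196, 196, 194, 192, 192, 196, 178, 153, 154, 151, 149, 147, 149, 150, 151, 152, 151, 151, 136, 107, 103]
170 [101, 105, 105, 104, 101, 99, 98, 101, 104, 103, 98, 100, 99, 99, 92, 155, 191, 192, 194, 196, 196, 198, 197, 195, 193, 194, 194, 196, 197, 196, 168, 192, 194, 192, 193, 194, 193, 194, 193, 193]
190 [103, 103, 102, 102, 101, 103, 103, 103, 99, 100, 102, 102, 100, 98, 97, 99, 98, 92, 130, 189, 193, 195, 197, 197, 197, 197, 196, 194, 194, 180, 155, 153, 148, 164, 192, 190, 191, 191, 192, 191]
210 [99, 98, 101, 102, 99, 101, 101, 100, 101, 101, 100, 99, 99, 99, 98, 102, 99, 97, 98, 98, 95, 127, 193, 191, 195, 197, 198, 197, 197, 196, 193, 194, 195, 154, 151, 150, 151, 150, 148, 149]
```

Request:
jog_arm(moves=[[1,0,-0.0001,0,0,0,0],[1,0,-0.0002,0,0,0,0],[1,0,-0.0003,0,0,0,0],[1,0,-0.0004,0,0,0,0],[1,0,-0.0005,0,0,0,0],[1,0,-0.0006,0,0,0,0],[1,0,-0.0007,0,0,0,0],[1,0,-0.0008,0,0,0,0],[1,0,-0.0009,0,0,0,0],[1,0,-0.001,0,0,0,0]])

```text
time_s: 15.07
tcp_pos: [0.5564, 0.022, 0.0547]
ee_rot: [[0.114, -0.993, -0.004], [-0.993, -0.114, -0.001], [0.0, 0.004, -1.0]]
wrist_force: [-7.5, -0.6, -0.3]
gripper_width: 0.271
```

Run:
```python
from h import *
st()
```

```text
t 15.07 pos [0.5564 0.022  0.0547] px 0.5553 py -0.0411 Fx -7.6 Fy 0.3 Fz -0.3 M [-0.098  2.386 -0.257] psi -83.45 w 0.271
```

Request:
jog_arm(moves=[[1,0,-0.0003,0,0,0,0],[1,0,-0.0006,0,0,0,0],[1,0,-0.0009,0,0,0,0],[1,0,-0.0012,0,0,0,0],[1,0,-0.0015,0,0,0,0],[1,0,-0.0018,0,0,0,0],[1,0,-0.0021,0,0,0,0],[1,0,-0.0024,0,0,0,0],[1,0,-0.0027,0,0,0,0],[1,0,-0.003,0,0,0,0]])

```text
time_s: 15.9
tcp_pos: [0.5566, 0.0218, 0.054]
ee_rot: [[0.113, -0.993, -0.01], [-0.994, -0.113, -0.002], [0.001, 0.01, -1.0]]
wrist_force: [-11.6, -0.6, 0.8]
gripper_width: 0.274
```

Run:
```python
from h import *
st()
```

```text
t 15.9 pos [0.5566 0.0218 0.054 ] px 0.5555 py -0.0414 Fx -11.6 Fy 0.7 Fz 0.8 M [-0.076  3.705 -0.189] psi -83.48 w 0.274
```

Request:
jog_arm(moves=[[1,0,-0.0005,0,0,0,0],[1,0,-0.001,0,0,0,0],[1,0,-0.0015,0,0,0,0],[1,0,-0.002,0,0,0,0],[1,0,-0.0025,0,0,0,0],[1,0,-0.003,0,0,0,0],[1,0,-0.0035,0,0,0,0],[1,0,-0.004,0,0,0,0],[1,0,-0.0042,0,0,0,0],[1,0,-0.0042,0,0,0,0]])

```text
time_s: 16.73
tcp_pos: [0.5569, 0.0214, 0.0532]
ee_rot: [[0.113, -0.993, -0.018], [-0.994, -0.112, -0.003], [0.001, 0.019, -1.0]]
wrist_force: [-17.8, 0.1, 4.3]
gripper_width: 0.276
```

Run:
```python
from h import *
st()
```

```text
t 16.73 pos [0.5569 0.0214 0.0532] px 0.5557 py -0.0418 Fx -17.7 Fy 2.1 Fz 4.3 M [ 0.135  5.564 -0.142] psi -83.54 w 0.276
```

Run:
```python
from h import *
snap('scene','s9'); snap('side','d9'); st()
c=cv2.imread('pics/s9.png')[140:280,230:430]; cv2.imwrite('pics/s9c.png',cv2.resize(c,None,fx=4,fy=4,interpolation=cv2.INTER_CUBIC))
```

```text
t 16.83 pos [0.5569 0.0214 0.0532] px 0.5557 py -0.0418 Fx -17.6 Fy 2.4 Fz 3.8 M [ 0.131  5.53  -0.186] psi -83.54 w 0.268
```

View pics/s9c.png

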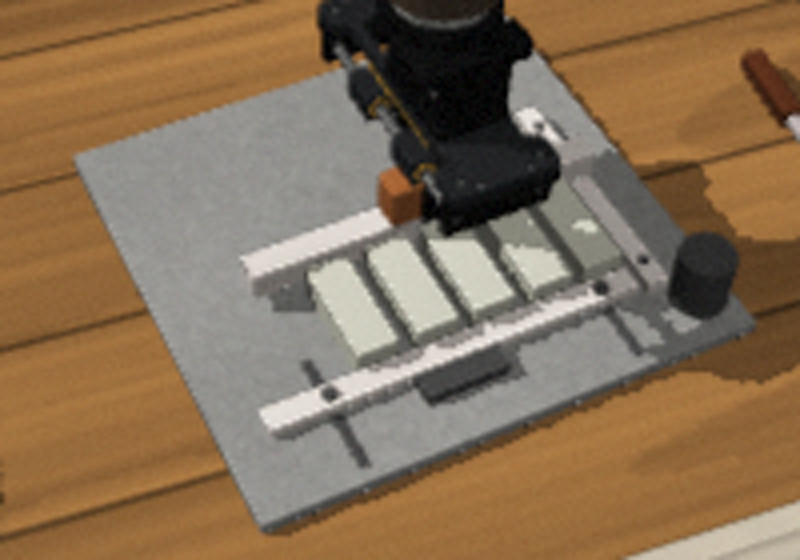

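Request:
jog_arm(moves=[[1,0,0.002,0,0,0,0],[1,0,0.004,0,0,0,0],[1,0,0.006,0,0,0,0],[1,0,0.008,0,0,0,0],[1,0,0.01,0,0,0,0],[1,0,0.014,0,0,0,0],[1,0,0.018,0,0,0,0],[1,0,0.022,0,0,0,0],[1,0,0.026,0,0,0,0],[1,0,0.03,0,0,0,0]])

```text
time_s: 17.67
tcp_pos: [0.5358, 0.02, 0.0555]
ee_rot: [[0.115, -0.993, 0.002], [-0.993, -0.115, 0.001], [-0.0, -0.002, -1.0]]
wrist_force: [-0.5, 0.4, -2.9]
gripper_width: 0.275
```

Run:
```python
from h import *
st(); snap('wrist','w10')
n=np.array([np.cos(np.radians(6.5)),np.sin(np.radians(6.5))])
W=load('w6')
for v,b,t in ((150,126.5,118),(170,130.5,121.5),(190,134,125.3),(210,137.8,129.2)):
    print([(z,(onz(W,t,v+.5,z)[:2]@n).round(4)) for z in (.02,.022,.024,.028,.032)])
f=cv2.cvtColor(W['frame'],cv2.COLOR_RGB2GRAY).astype(int)
print(f[170,80:135].tolist()); print(f[170,80:135].tolist())
```

```text
t 17.67 pos [0.5358 0.02   0.0555] px 0.5346 py -0.0408 Fx -0.5 Fy 0.5 Fz -2.9 M [-0.018  0.051  0.019] psi -83.38 w 0.275
[(0.02, np.float64(0.6649)), (0.022, np.float64(0.6635)), (0.024, np.float64(0.6621)), (0.028, np.float64(0.6593)), (0.032, np.float64(0.6565))]
[(0.02, np.float64(0.6653)), (0.022, np.float64(0.6639)), (0.024, np.float64(0.6625)), (0.028, np.float64(0.6597)), (0.032, np.float64(0.6568))]
[(0.02, np.float64(0.6655)), (0.022, np.float64(0.6641)), (0.024, np.float64(0.6627)), (0.028, np.float64(0.6598)), (0.032, np.float64(0.657))]
[(0.02, np.float64(0.6656)), (0.022, np.float64(0.6642)), (0.024, np.float64(0.6628)), (0.028, np.float64(0.66)), (0.032, np.float64(0.6571))]
[159, 157, 157, 154, 154, 153, 154, 153, 151, 151, 152, 153, 155, 102, 98, 99, 98, 99, 99, 97, 98, 99, 101, 100, 101, 101, 100, 101, 101, 103, 101, 99, 98, 100, 103, 100, 99, 97, 98, 98, 93, 82, 69, 68, 70, 69, 68, 67, 64, 69, 113, 150, 149, 151, 150]
[159, 157, 157, 154, 154, 153, 154, 153, 151, 151, 152, 153, 155, 102, 98, 99, 98, 99, 99, 97, 98, 99, 101, 100, 101, 101, 100, 101, 101, 103, 101, 99, 98, 100, 103, 100, 99, 97, 98, 98, 93, 82, 69, 68, 70, 69, 68, 67, 64, 69, 113, 150, 149, 151, 150]
```

View pics/w10.png

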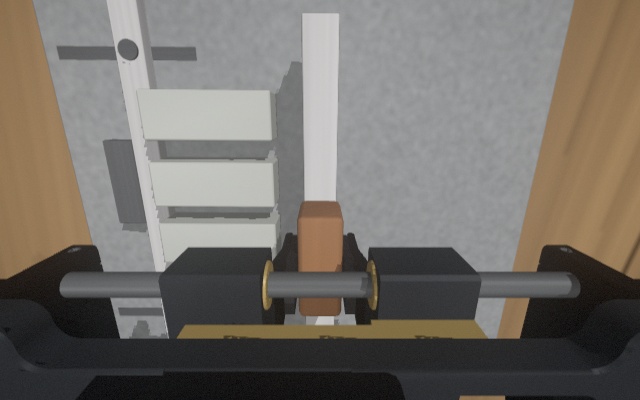

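Run:
```python
from h import *
a=np.radians(6.5); n=np.array([np.cos(a),np.sin(a)]); m=np.array([-n[1],n[0]])
W=load('w10')
for u,v in ((138,90),(276,91),(144,140),(276,140),(152,159),(277,160)): 
    p=onz(W,u,v,.038); print((u,v),p[:2].round(4),'px %.4f py %.4f'%(p[:2]@n,p[:2]@m))
D=load('d9')
p=onz(D,*[250-.5+(463.5)/5.5,170-.5+435.5/5.5],.024)
# fence face in d1
D=load('d1')
for u,v in ((117,405),(463,435)):
    p=onz(D,250-.5+(u+.5)/5.5,170-.5+(v+.5)/5.5,.024); print('fence','px %.4f py %.4f'%(p[:2]@n,p[:2]@m))
```

```text
(138, 90) [ 0.6548 -0.0621] px 0.6436 py -0.1358
(276, 91) [ 0.5737 -0.0709] px 0.5620 py -0.1354
(144, 140) [ 0.6531 -0.0331] px 0.6452 py -0.1068
(276, 140) [ 0.5717 -0.0426] px 0.5632 py -0.1070
(152, 159) [ 0.6488 -0.0217] px 0.6422 py -0.0951
(277, 160) [ 0.5702 -0.0303] px 0.5631 py -0.0946
fence px 0.6697 py 0.0742
fence px 0.4894 py 0.0722
```

Request:
jog_arm(moves=[[1,0,0.002,-0.015,0,0,0],[1,0,0.002,-0.03,0,0,0],[1,0,0,-0.042,0,0,0.08],[1,0.017,-0.01,-0.042,0,0,0.2],[1,0.035,-0.02,-0.042,0,0,0.32],[1,0.052,-0.03,-0.042,0,0,0.44],[1,0.07,-0.04,-0.042,0,0,0.56],[1,0.087,-0.05,-0.042,0,0,0.68],[1,0.105,-0.06,-0.042,0,0,0.8],[1,0.122,-0.07,-0.042,0,0,0.92]])

```text
time_s: 18.55
tcp_pos: [0.6195, -0.0944, 0.097]
ee_rot: [[-0.725, -0.689, 0.0], [-0.689, 0.725, -0.0], [-0.0, -0.0, -1.0]]
wrist_force: [0.1, -0.1, -2.6]
gripper_width: 0.274
```

Request:
jog_arm(moves=[[1,0,0,0,0,0,0.12],[1,0,0,0,0,0,0.24],[1,0,0,0,0,0,0.36],[1,0,0,0,0,0,0.48],[1,0,0,0,0,0,0.58],[1,0,0,0,0,0,0.653],[1,0,0,0,0,0,0.653],[1,0,0,0,0,0,0.653],[1,0,0,0,0,0,0.653],[1,0,0,0,0,0,0.653]])

```text
time_s: 19.38
tcp_pos: [0.6189, -0.0935, 0.097]
ee_rot: [[-0.994, -0.114, 0.0], [-0.114, 0.994, -0.0], [-0.0, -0.0, -1.0]]
wrist_force: [-0.5, 0.0, -2.7]
gripper_width: 0.274
```

Run:
```python
from h import *
st(); print(sense()['joints'].round(1)); snap('wrist','w11');snap('scene','s11');snap('side','d11')
c=cv2.imread('pics/s11.png')[140:280,230:430]; cv2.imwrite('pics/s11c.png',cv2.resize(c,None,fx=4,fy=4,interpolation=cv2.INTER_CUBIC))
```

```text
t 19.38 pos [ 0.6189 -0.0935  0.097 ] px 0.6044 py -0.1629 Fx -0.5 Fy 0.1 Fz -2.7 M [-0.051 -0.126 -0.012] psi -173.47 w 0.274
[  6.2  28.4  -8.7   0.  -53.  -89.7]
```

View pics/w11.png

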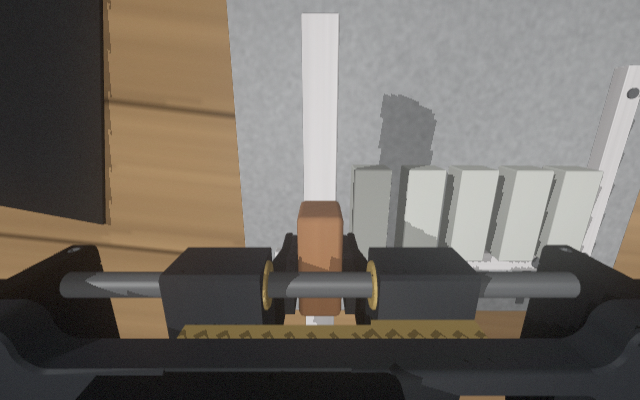

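View pics/s11c.png

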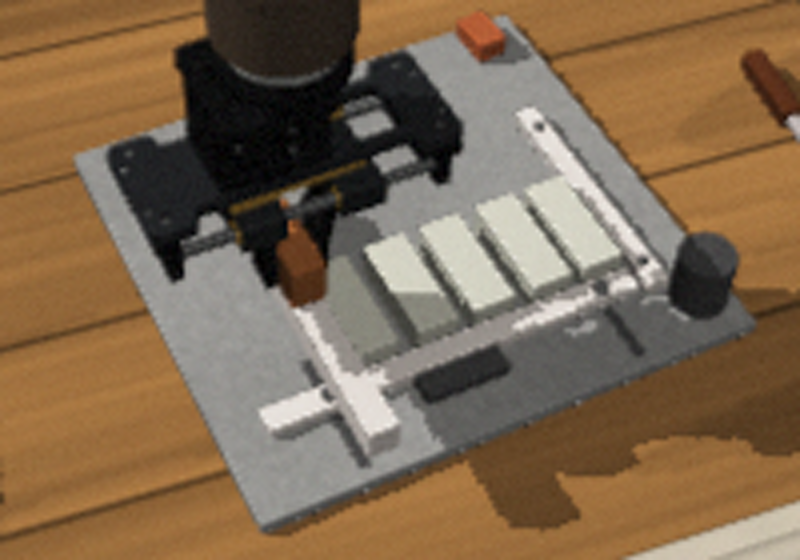

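Run:
```python
from h import *
W=load('w11'); f=cv2.cvtColor(W['frame'],cv2.COLOR_RGB2GRAY).astype(float)
sat=cv2.cvtColor(W['frame'],cv2.COLOR_RGB2HSV).astype(float)[...,1]
a=np.radians(6.5); n=np.array([np.cos(a),np.sin(a)]); m=np.array([-n[1],n[0]])
def edges(img,line,vs,win,sgn):
    out=[]
    for v in vs:
        u0=line(v); us=np.arange(int(u0-win),int(u0+win)); g=sgn*(img[v,us+1]-img[v,us-1]); i=int(np.argmax(g))
        w=np.clip(g[max(0,i-2):i+3],0,None); out.append((np.sum(us[max(0,i-2):i+3]*w)/w.sum()+.5,v+.5,g[i]))
    return np.array(out)
def rep(nm,P,z):
    for _ in range(3):
        k,b=np.polyfit(P[:,1],P[:,0],1); r=np.abs(P[:,0]-k*P[:,1]-b); P=P[r<max(2*np.median(r),.4)]
    v0,v1=P[:,1].min(),P[:,1].max(); p,q=onz(W,k*v0+b,v0,z)[:2],onz(W,k*v1+b,v1,z)[:2]; d=q-p
    print(nm,'ang %.2f'%np.degrees(np.arctan2(d[1],d[0])),len(P),'py',(p@m).round(4),(q@m).round(4),'px',(p@n).round(4),(q@n).round(4))
rep('tray right',edges(sat,lambda v:227+v*18/245,range(5,230),10,-1),.012)
rep('bar L',edges(f,lambda v:302+(v-14)*3/186,range(20,190),5,1),.0933)
rep('bar R',edges(f,lambda v:338-(v-14)*2/186,range(20,190),5,-1),.0933)
for v in (180,200,220,240): print(v,f[v,340:420].astype(int).tolist())
```

```text
tray right ang 6.23 225 py -0.2334 -0.2343 px 0.4468 0.628
bar L ang 6.49 170 py -0.1728 -0.1728 px 0.4793 0.5683
bar R ang 6.47 170 py -0.1539 -0.154 px 0.4793 0.5683
180 [167, 165, 165, 163, 164, 163, 163, 163, 166, 167, 166, 155, 156, 157, 128, 147, 158, 157, 158, 159, 159, 158, 156, 157, 158, 158, 157, 157, 157, 157, 157, 157, 158, 156, 157, 157, 158, 157, 156, 156, 156, 157, 156, 159, 159, 156, 157, 156, 157, 156, 153, 128, 127, 130, 129, 126, 126, 124, 124, 118, 92, 93, 93, 94, 93, 96, 94, 95, 174, 199, 203, 203, 202, 203, 202, 202, 201, 202, 201, 201]
200 [166, 167, 165, 163, 164, 164, 166, 168, 169, 167, 155, 154, 157, 112, 142, 160, 158, 159, 159, 159, 158, 159, 158, 157, 159, 159, 158, 160, 158, 158, 158, 158, 158, 158, 157, 158, 158, 157, 159, 158, 160, 159, 159, 157, 158, 156, 159, 158, 158, 143, 126, 126, 125, 125, 127, 126, 126, 126, 96, 93, 93, 92, 93, 94, 92, 94, 155, 201, 204, 205, 204, 203, 203, 204, 202, 203, 203, 202, 203, 202]
220 [113, 101, 88, 143, 165, 165, 166, 167, 166, 157, 153, 154, 102, 136, 160, 159, 161, 160, 161, 159, 159, 160, 160, 160, 160, 158, 159, 158, 160, 157, 159, 160, 159, 159, 159, 159, 160, 159, 160, 157, 159, 159, 159, 160, 159, 159, 158, 153, 114, 122, 123, 124, 123, 122, 123, 124, 103, 91, 90, 90, 90, 90, 92, 93, 136, 199, 205, 204, 205, 204, 204, 203, 204, 204, 203, 203, 202, 203, 202, 202]
240 [108, 98, 83, 52, 49, 54, 51, 52, 49, 49, 49, 46, 49, 47, 50, 78, 159, 160, 160, 160, 160, 160, 160, 160, 161, 161, 160, 159, 159, 160, 160, 158, 159, 160, 160, 160, 160, 159, 159, 158, 159, 159, 158, 159, 159, 158, 140, 125, 126, 124, 122, 122, 123, 122, 106, 92, 90, 90, 88, 90, 89, 89, 96, 132, 158, 159, 160, 160, 158, 158, 159, 159, 159, 158, 158, 158, 157, 157, 158, 156]
```

```bash
cat > e.py <<'E'
from h import *
def edges(img,line,vs,win,sgn):
    out=[]
    for v in vs:
        u0=line(v); us=np.arange(int(u0-win),int(u0+win)); g=sgn*(img[v,us+1]-img[v,us-1]); i=int(np.argmax(g))
        w=np.clip(g[max(0,i-2):i+3],0,None); out.append((np.sum(us[max(0,i-2):i+3]*w)/w.sum()+.5,v+.5,g[i]))
    return np.array(out)
a=np.radians(6.5); n=np.array([np.cos(a),np.sin(a)]); m=np.array([-n[1],n[0]])
def rep(W,nm,P,z):
    for _ in range(3):
        k,b=np.polyfit(P[:,1],P[:,0],1); r=np.abs(P[:,0]-k*P[:,1]-b); P=P[r<max(2*np.median(r),.4)]
    v0,v1=P[:,1].min(),P[:,1].max(); p,q=onz(W,k*v0+b,v0,z)[:2],onz(W,k*v1+b,v1,z)[:2]; d=q-p
    print(nm,'ang %.2f'%(np.degrees(np.arctan2(d[1],d[0]))),len(P),'py',(p@m).round(4),(q@m).round(4),'px',(p@n).round(4),(q@n).round(4))
E
python3 - <<'E'
from e import *
for nm,L in (('w4',((470,0),(437,235))),('w6',((558,0),(505,240))),('w10',((577,0),(522,240)))):
    W=load(nm); sat=cv2.cvtColor(W['frame'],cv2.COLOR_RGB2HSV).astype(float)[...,1]; f=cv2.cvtColor(W['frame'],cv2.COLOR_RGB2GRAY).astype(float)
    c=W['world_from_camera']; print(nm,'cam yaw %.2f'%np.degrees(np.arctan2(-c[1,0],-c[0,0])))
    (u0,v0),(u1,v1)=L
    rep(W,'tray near',edges(sat,lambda v:u0+(v-v0)*(u1-u0)/(v1-v0),range(5,225),12,1),.012)
    z=.055-.0037
    rep(W,'barL',edges(f,lambda v:303+(v-14)*3/186,range(20,190),5,1),z); rep(W,'barR',edges(f,lambda v:338-(v-14)*2/186,range(20,190),5,-1),z)
W=load('w10'); f=cv2.cvtColor(W['frame'],cv2.COLOR_RGB2GRAY).astype(float)
rep(W,'stop near',edges(f,lambda v:138+(v-10)*.11,range(5,85),8,-1),.022)
W=load('w11'); c=W['world_from_camera']; print('w11 cam yaw %.2f'%np.degrees(np.arctan2(-c[1,0],-c[0,0])))
E
```

```text
w4 cam yaw 6.62
tray near ang 96.25 220 py -0.1876 -0.0413 px 0.3781 0.3788
barL ang 96.42 170 py -0.1683 -0.079 px 0.4788 0.4789
barR ang 96.57 170 py -0.1683 -0.0791 px 0.4599 0.4598
w6 cam yaw 6.57
tray near ang 96.24 220 py -0.1877 -0.0416 px 0.3784 0.3791
barL ang 96.27 170 py -0.1682 -0.0794 px 0.5352 0.5355
barR ang 96.38 170 py -0.1683 -0.0794 px 0.5164 0.5166
w10 cam yaw 6.63
tray near ang 96.23 220 py -0.1876 -0.0414 px 0.3782 0.3789
barL ang 96.44 170 py -0.1681 -0.0789 px 0.5452 0.5453
barR ang 96.60 170 py -0.1682 -0.0789 px 0.5263 0.5262
stop near ang 96.21 80 py -0.184 -0.1404 px 0.6453 0.6455
w11 cam yaw -83.46
```

Run:
```python
from e import *
a=np.radians(6.24); n=np.array([np.cos(a),np.sin(a)]); m=np.array([-n[1],n[0]])
W=load('w11'); f=cv2.cvtColor(W['frame'],cv2.COLOR_RGB2GRAY).astype(float)
for nm,us in (('4',(358,365,372,378,383)),('3',(410,418,426,434,440)),('2',(456,464,472,480,490)),('1',(508,516,524,532,542)),('0',(558,568,576,584,592))):
    for u in us:
        g=np.abs(f[150:185,u].astype(float)[2:]-f[150:185,u][:-2]); i=int(np.argmax(g)); w=g[max(0,i-1):i+2]; v=151+i-1+np.dot(np.arange(len(w)),w)/w.sum()
        p=onz(W,u+.5,v+.5,.038)[:2]; print(nm,u,round(v,1),'px %.4f'%(p@n),'py %.4f'%(p@m), round(g[i]))
cv2.imwrite('pics/w11c.png',cv2.resize(cv2.imread('pics/w11.png')[140:340,330:640],None,fx=2.5,fy=2.5,interpolation=cv2.INTER_CUBIC))
```

```text
4 358 166.8 px 0.5652 py -0.1305 36
4 365 165.8 px 0.5644 py -0.1250 35
4 372 164.9 px 0.5636 py -0.1196 43
4 378 164.2 px 0.5630 py -0.1149 47
4 383 169.9 px 0.5675 py -0.1107 33
3 410 169.2 px 0.5669 py -0.0895 78
3 418 169.9 px 0.5673 py -0.0831 49
3 426 169.9 px 0.5673 py -0.0769 49
3 434 169.8 px 0.5673 py -0.0706 51
3 440 169.8 px 0.5672 py -0.0658 50
2 456 164.7 px 0.5631 py -0.0539 21
2 464 169.9 px 0.5672 py -0.0470 54
2 472 169.9 px 0.5672 py -0.0407 55
2 480 169.9 px 0.5671 py -0.0344 51
2 490 170.0 px 0.5671 py -0.0265 50
1 508 164.9 px 0.5630 py -0.0131 26
1 516 164.9 px 0.5630 py -0.0069 21
1 524 170.0 px 0.5670 py 0.0003 45
1 532 170.0 px 0.5670 py 0.0066 45
1 542 170.0 px 0.5669 py 0.0144 45
0 558 165.3 px 0.5632 py 0.0261 20
0 568 170.8 px 0.5675 py 0.0350 41
0 576 170.8 px 0.5674 py 0.0413 42
0 584 170.8 px 0.5674 py 0.0476 42
0 592 170.9 px 0.5674 py 0.0539 45
```

View pics/w11c.png

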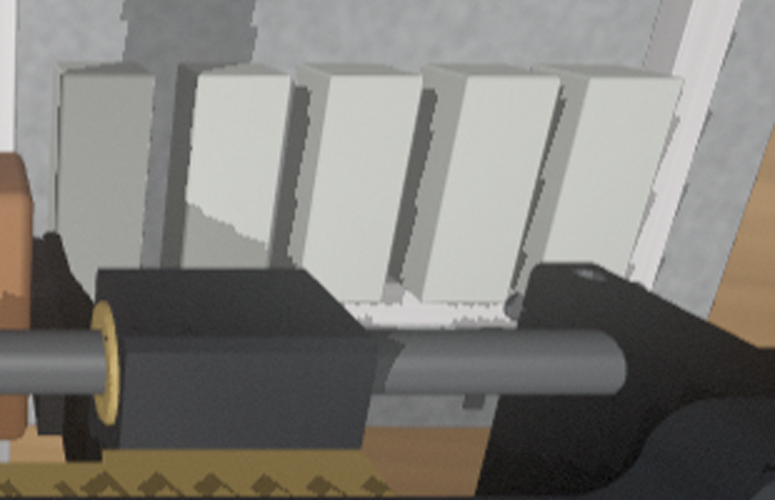

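Request:
jog_arm(moves=[[1,0,0,0.01,0,0,0.0045],[1,0,0,0.02,0,0,0.0045],[1,0,0,0.03,0,0,0.0045],[1,0,0,0.038,0,0,0.0045],[1,0,0,0.0415,0,0,0.0045],[1,0,0,0.0415,0,0,0.0045],[1,0,0.002,0.0415,0,0,0.0045],[1,0,0.004,0.0415,0,0,0.0045],[1,0,0.006,0.0415,0,0,0.0045],[1,0,0.008,0.0415,0,0,0.0045]])

```text
time_s: 20.37
tcp_pos: [0.6184, -0.0852, 0.0561]
ee_rot: [[-0.994, -0.108, 0.001], [-0.108, 0.994, 0.0], [-0.001, -0.0, -1.0]]
wrist_force: [0.9, 0.4, -3.1]
gripper_width: 0.269
```

Request:
jog_arm(moves=[[1,0,0.0018,0,0,0,0],[1,0,0.0036,0,0,0,0],[1,0,0.0054,0,0,0,0],[1,0,0.0072,0,0,0,0],[1,0,0.009,0,0,0,0],[1,0,0.0108,0,0,0,0],[1,0,0.0126,0,0,0,0],[1,0,0.0144,0,0,0,0],[1,0,0.0162,0,0,0,0],[1,0,0.018,0,0,0,0]])

```text
time_s: 21.2
tcp_pos: [0.6161, -0.0675, 0.0556]
ee_rot: [[-0.994, -0.108, 0.0], [-0.108, 0.994, -0.0], [-0.0, -0.0, -1.0]]
wrist_force: [0.2, -0.6, -3.2]
gripper_width: 0.274
```

Run:
```python
from h import *
st(); snap('wrist','w12'); snap('scene','s12')
c=cv2.imread('pics/s12.png')[140:280,230:430]; cv2.imwrite('pics/s12c.png',cv2.resize(c,None,fx=4,fy=4,interpolation=cv2.INTER_CUBIC))
```

```text
t 21.2 pos [ 0.6161 -0.0675  0.0556] px 0.6045 py -0.1368 Fx 0.2 Fy -0.6 Fz -3.2 M [-0.201 -0.123  0.01 ] psi -173.79 w 0.274
```

View pics/w12.png

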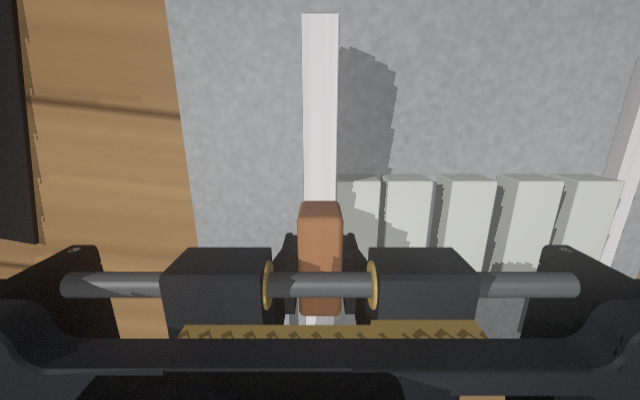

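View pics/s12c.png

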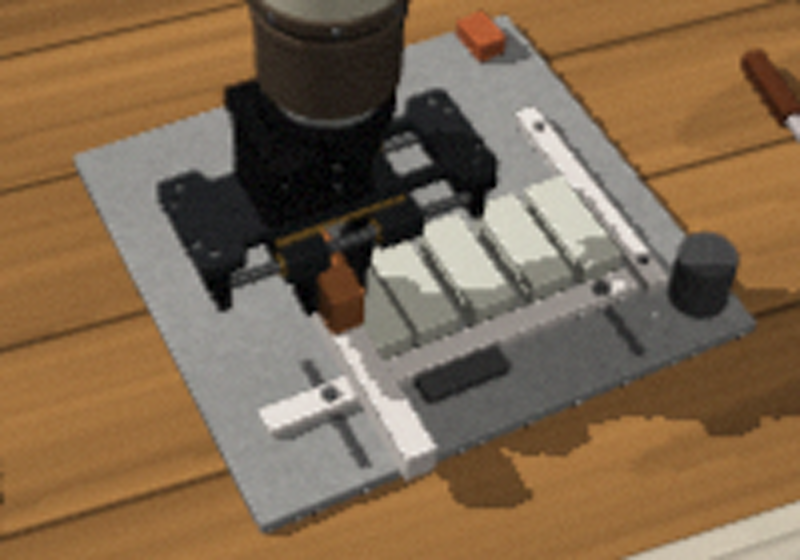

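Request:
jog_arm(moves=[[1,-0.0001,0.0018,0,0,0,0],[1,-0.0002,0.0036,0,0,0,0],[1,-0.0003,0.0054,0,0,0,0],[1,-0.0004,0.0072,0,0,0,0],[1,-0.0005,0.009,0,0,0,0],[1,-0.0006,0.0108,0,0,0,0],[1,-0.0007,0.0126,0,0,0,0],[1,-0.0008,0.0144,0,0,0,0],[1,-0.0009,0.0162,0,0,0,0],[1,-0.001,0.018,0,0,0,0]])

```text
time_s: 22.13
tcp_pos: [0.615, -0.0496, 0.0556]
ee_rot: [[-0.994, -0.108, -0.0], [-0.108, 0.994, -0.0], [0.0, -0.0, -1.0]]
wrist_force: [-0.3, -2.7, -3.9]
gripper_width: 0.271
```

Request:
jog_arm(moves=[[1,-0.0001,0.0015,0,0,0,0],[1,-0.0002,0.003,0,0,0,0],[1,-0.0003,0.0045,0,0,0,0],[1,-0.0004,0.006,0,0,0,0],[1,-0.0005,0.0075,0,0,0,0],[1,-0.0006,0.009,0,0,0,0],[1,-0.0007,0.0105,0,0,0,0],[1,-0.0008,0.012,0,0,0,0],[1,-0.0009,0.0135,0,0,0,0],[1,-0.001,0.015,0,0,0,0]])

```text
time_s: 22.97
tcp_pos: [0.6144, -0.0346, 0.0555]
ee_rot: [[-0.994, -0.108, -0.0], [-0.108, 0.994, -0.0], [0.0, -0.0, -1.0]]
wrist_force: [-0.4, -2.0, -2.7]
gripper_width: 0.275
```

Run:
```python
from h import *
st(); snap('wrist','w13'); snap('scene','s13')
c=cv2.imread('pics/s13.png')[140:280,230:430]; cv2.imwrite('pics/s13c.png',cv2.resize(c,None,fx=4,fy=4,interpolation=cv2.INTER_CUBIC))
```

```text
t 22.97 pos [ 0.6144 -0.0346  0.0555] px 0.6065 py -0.1039 Fx -0.6 Fy -2.0 Fz -2.7 M [-0.74   0.051  0.063] psi -173.79 w 0.275
```

View pics/w13.png

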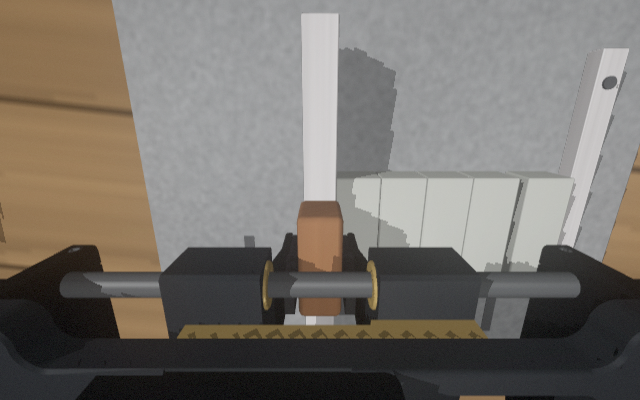

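View pics/s13c.png

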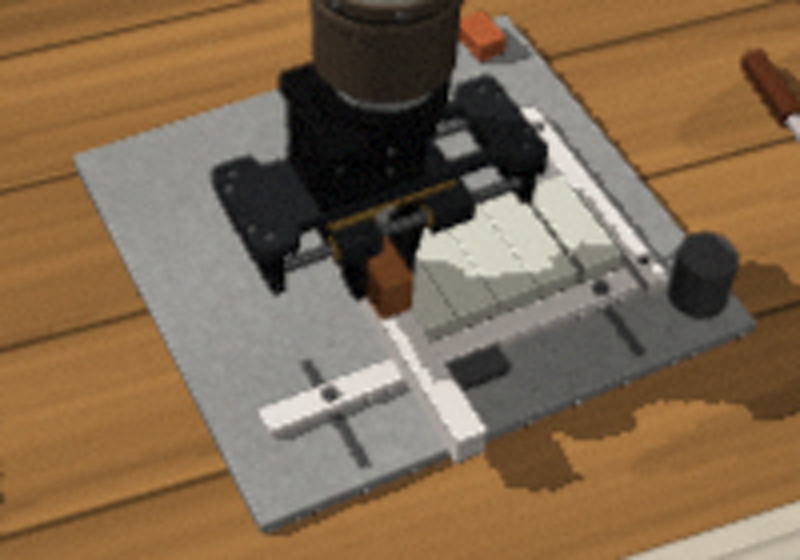

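Request:
jog_arm(moves=[[1,0,0.001,0,0,0,0],[1,-0.0001,0.002,0,0,0,0],[1,-0.0001,0.003,0,0,0,0],[1,-0.0002,0.004,0,0,0,0],[1,-0.0002,0.005,0,0,0,0],[1,-0.0003,0.006,0,0,0,0],[1,-0.0003,0.007,0,0,0,0],[1,-0.0004,0.008,0,0,0,0],[1,-0.0004,0.009,0,0,0,0],[1,-0.0005,0.01,0,0,0,0]])

```text
time_s: 23.9
tcp_pos: [0.6138, -0.0246, 0.0555]
ee_rot: [[-0.994, -0.108, -0.0], [-0.108, 0.994, -0.0], [0.0, -0.0, -1.0]]
wrist_force: [0.3, -2.5, -3.1]
gripper_width: 0.271
```

Run:
```python
from h import *
st(); snap('wrist','w14')
```

```text
t 23.9 pos [ 0.6138 -0.0246  0.0555] px 0.6071 py -0.0939 Fx -0.0 Fy -2.5 Fz -3.1 M [-0.895  0.091  0.044] psi -173.79 w 0.271
```

View pics/w14.png

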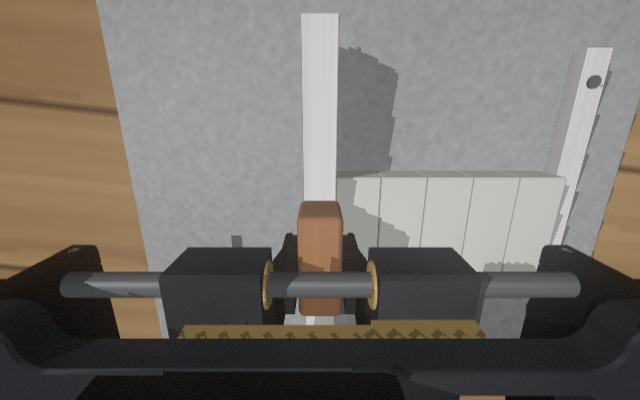

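Request:
jog_arm(moves=[[1,0,0.0006,0,0,0,0],[1,0,0.0012,0,0,0,0],[1,0,0.0018,0,0,0,0],[1,-0.0001,0.0024,0,0,0,0],[1,-0.0001,0.003,0,0,0,0],[1,-0.0001,0.0036,0,0,0,0],[1,-0.0002,0.0042,0,0,0,0],[1,-0.0002,0.0048,0,0,0,0],[1,-0.0002,0.0054,0,0,0,0],[1,-0.0003,0.006,0,0,0,0]])

```text
time_s: 24.78
tcp_pos: [0.6136, -0.0199, 0.0557]
ee_rot: [[-0.994, -0.108, -0.0], [-0.108, 0.994, -0.002], [0.001, -0.002, -1.0]]
wrist_force: [0.4, -9.7, -4.2]
gripper_width: 0.275
```

Run:
```python
from h import *
st()
```

```text
t 24.78 pos [ 0.6136 -0.0199  0.0557] px 0.6074 py -0.0893 Fx -0.7 Fy -9.7 Fz -4.2 M [-3.142 -0.313  0.009] psi -173.77 w 0.275
```

Request:
jog_arm(moves=[[1,0,0.0002,0,0,0,0],[1,0,0.0004,0,0,0,0],[1,0,0.0006,0,0,0,0],[1,0,0.0008,0,0,0,0],[1,0,0.001,0,0,0,0],[1,0,0.0012,0,0,0,0],[1,0,0.0014,0,0,0,0],[1,0,0.0014,0,0,0,0],[1,0,0.0014,0,0,0,0],[1,0,0.0014,0,0,0,0]])

```text
time_s: 25.62
tcp_pos: [0.6136, -0.0199, 0.0557]
ee_rot: [[-0.994, -0.108, -0.0], [-0.108, 0.994, -0.003], [0.001, -0.003, -1.0]]
wrist_force: [1.2, -12.4, -4.6]
gripper_width: 0.275
```

Run:
```python
from h import *
st(); snap('wrist','w15'); snap('scene','s15'); st()
c=cv2.imread('pics/s15.png')[140:280,230:430]; cv2.imwrite('pics/s15c.png',cv2.resize(c,None,fx=4,fy=4,interpolation=cv2.INTER_CUBIC))
```

```text
t 25.62 pos [ 0.6136 -0.0199  0.0557] px 0.6074 py -0.0892 Fx -0.2 Fy -12.4 Fz -4.6 M [-3.863 -0.547  0.065] psi -173.79 w 0.275
t 25.72 pos [ 0.6135 -0.0199  0.0557] px 0.6074 py -0.0892 Fx -0.0 Fy -11.0 Fz -3.4 M [-3.845 -0.542  0.015] psi -173.80 w 0.273
```

View pics/w15.png

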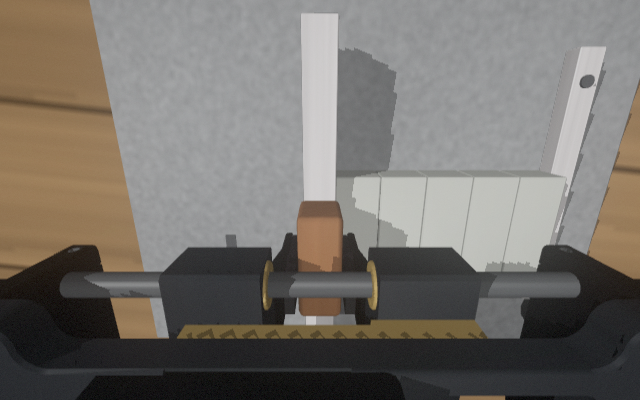

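View pics/s15c.png

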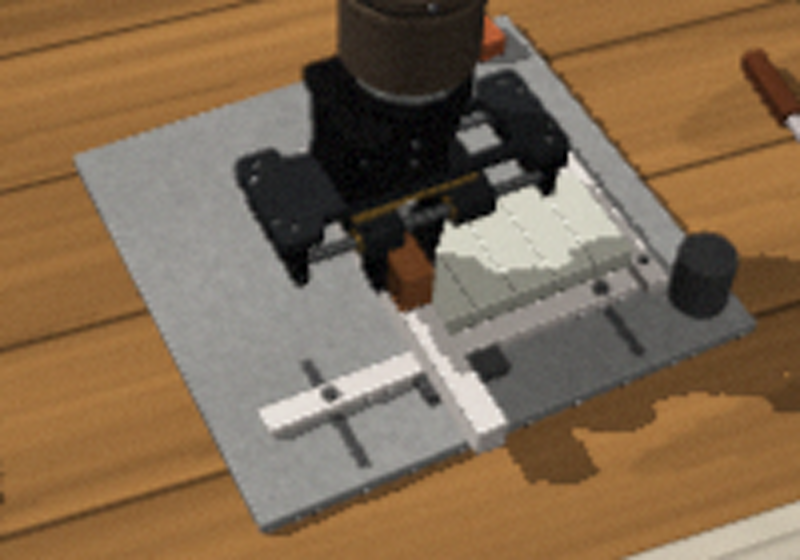

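Request:
jog_arm(moves=[[1,0,0.0004,0,0,0,0],[1,0,0.0008,0,0,0,0],[1,0,0.0012,0,0,0,0],[1,0,0.0016,0,0,0,0],[1,0,0.002,0,0,0,0],[1,0,0.0024,0,0,0,0],[1,0,0.0026,0,0,0,0],[1,0,0.0026,0,0,0,0],[1,0,0.0026,0,0,0,0],[1,0,0.0026,0,0,0,0]])

```text
time_s: 26.55
tcp_pos: [0.6135, -0.0195, 0.056]
ee_rot: [[-0.994, -0.108, -0.001], [-0.108, 0.994, -0.006], [0.001, -0.006, -1.0]]
wrist_force: [2.3, -18.1, -2.4]
gripper_width: 0.275
```

Run:
```python
from h import *
st()
```

```text
t 26.55 pos [ 0.6135 -0.0195  0.056 ] px 0.6074 py -0.0888 Fx 0.2 Fy -18.3 Fz -2.4 M [-6.293 -1.031  0.027] psi -173.79 w 0.275
```

Request:
jog_arm(moves=[[1,0,-0.001,0,0,0,0],[1,0,-0.002,0,0,0,0],[1,0,-0.003,0,0,0,0],[1,0,-0.004,0,0,0,0],[1,0,-0.006,0,0,0,0],[1,0,-0.01,0,0,0,0],[1,0,-0.016,0,0,0,0],[1,0,-0.024,0,0,0,0],[1,0,-0.036,0,0,0,0],[1,0,-0.05,0,0,0,0]])

```text
time_s: 27.38
tcp_pos: [0.6188, -0.0649, 0.0557]
ee_rot: [[-0.994, -0.109, 0.0], [-0.109, 0.994, 0.0], [-0.0, 0.0, -1.0]]
wrist_force: [-0.1, 0.4, -2.5]
gripper_width: 0.274
```

Request:
jog_arm(moves=[[1,0,-0.005,-0.015,0,0,0],[1,0,-0.02,-0.04,0,0,0],[1,0,-0.04,-0.06,0,0,0],[1,0,-0.06,-0.08,0,0,0],[1,0,-0.06,-0.1,0,0,0],[1,0,-0.06,-0.1,0,0,0],[1,0,-0.06,-0.1,0,0,0],[1,0,-0.06,-0.1,0,0,0],[1,0,-0.06,-0.1,0,0,0],[1,0,-0.06,-0.1,0,0,0]])

```text
time_s: 28.22
tcp_pos: [0.6241, -0.1236, 0.1537]
ee_rot: [[-0.994, -0.109, -0.003], [-0.109, 0.994, 0.0], [0.003, 0.001, -1.0]]
wrist_force: [-0.8, -0.5, -3.3]
gripper_width: 0.272
```

Run:
```python
from h import *
st(); snap('wrist','w16'); snap('scene','s16'); snap('side','d16')
a=cv2.imread('pics/s16.png')[150:260,290:420]; cv2.imwrite('pics/s16c.png',cv2.resize(a,None,fx=6,fy=5.4,interpolation=cv2.INTER_CUBIC))
a=cv2.imread('pics/d16.png')[170:275,250:385]; cv2.imwrite('pics/d16c.png',cv2.resize(a,None,fx=5.5,fy=5.5,interpolation=cv2.INTER_CUBIC))
```

```text
t 28.22 pos [ 0.6241 -0.1236  0.1537] px 0.6061 py -0.1934 Fx -0.8 Fy -0.4 Fz -3.3 M [-0.039 -0.146  0.018] psi -173.77 w 0.272
```

View pics/w16.png

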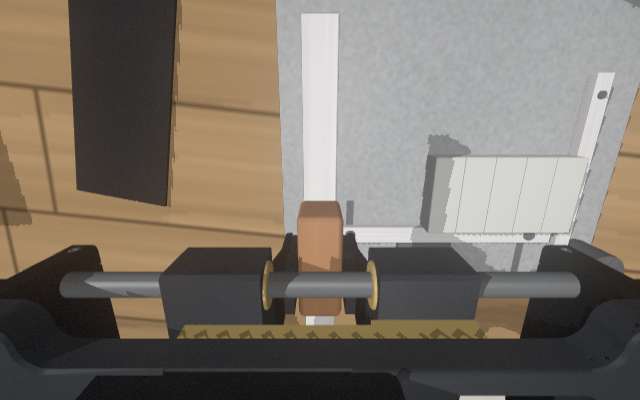

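View pics/s16c.png

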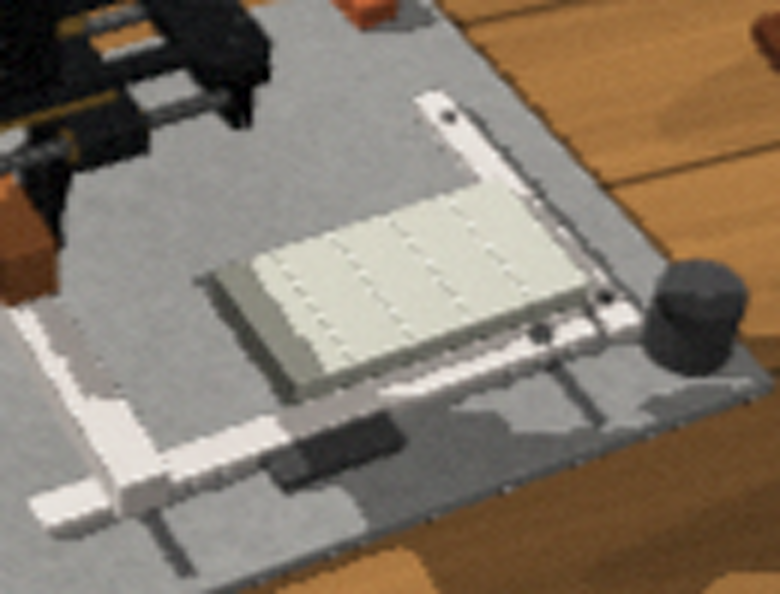

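View pics/d16c.png

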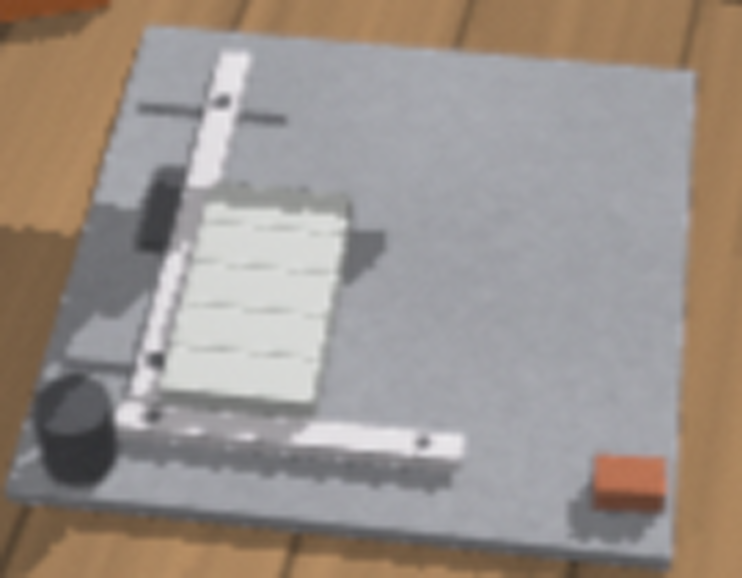

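Run:
```python
from h import *
a=np.radians(6.24); n=np.array([np.cos(a),np.sin(a)]); m=np.array([-n[1],n[0]])
W=load('w16'); f=cv2.cvtColor(W['frame'],cv2.COLOR_RGB2GRAY).astype(float)
def vedge(u,v0,v1,sg=0):
    g=np.diff(f[v0:v1,u]); g=g if sg>0 else -g if sg<0 else abs(g); i=int(np.argmax(g)); w=np.clip(g[max(0,i-1):i+2],0,None); return v0+max(0,i-1)+np.dot(np.arange(len(w)),w)/w.sum()+1
for lab,us,v0,v1,z,sg in (('stop near top',(360,375,390,405,415),215,240,.022,1),('strip near',(440,447,454,465,475,485,500,510,525,535,545,555,570,580),148,170,.038,0),('strip far',(435,442,450,462,472,480,492,502,512,525,535,545,555,565),220,240,.038,0)):
    for u in us:
        v=vedge(u,v0,v1,sg); p=onz(W,u+.5,v,z)[:2]; print(lab,u,'v %.1f'%v,'px %.4f py %.4f'%(p@n,p@m))
cv2.imwrite('pics/w16c.png',cv2.resize(cv2.imread('pics/w16.png')[60:250,330:620],None,fx=2.7,fy=2.7,interpolation=cv2.INTER_CUBIC))
b=cv2.imread('pics/s16.png')[180:240,320:400]; cv2.imwrite('pics/s16d.png',cv2.resize(b,None,fx=9,fy=9,interpolation=cv2.INTER_NEAREST))
```

```text
stop near top 360 v 227.4 px 0.6469 py -0.1457
stop near top 375 v 227.4 px 0.6469 py -0.1291
stop near top 390 v 227.4 px 0.6469 py -0.1124
stop near top 405 v 227.4 px 0.6469 py -0.0957
stop near top 415 v 228.3 px 0.6479 py -0.0845
strip near 440 v 157.8 px 0.5675 py -0.0731
strip near 447 v 157.9 px 0.5676 py -0.0663
strip near 454 v 157.3 px 0.5670 py -0.0595
strip near 465 v 157.1 px 0.5668 py -0.0488
strip near 475 v 157.4 px 0.5671 py -0.0390
strip near 485 v 157.3 px 0.5670 py -0.0293
strip near 500 v 157.4 px 0.5671 py -0.0146
strip near 510 v 157.4 px 0.5671 py -0.0048
strip near 525 v 157.3 px 0.5670 py 0.0098
strip near 535 v 157.4 px 0.5671 py 0.0196
strip near 545 v 157.4 px 0.5671 py 0.0293
strip near 555 v 157.4 px 0.5671 py 0.0391
strip near 570 v 157.3 px 0.5670 py 0.0537
strip near 580 v 156.2 px 0.5659 py 0.0632
strip far 435 v 233.6 px 0.6475 py -0.0686
strip far 442 v 233.8 px 0.6477 py -0.0611
strip far 450 v 232.6 px 0.6464 py -0.0529
strip far 462 v 235.2 px 0.6493 py -0.0397
strip far 472 v 235.2 px 0.6493 py -0.0291
strip far 480 v 236.3 px 0.6505 py -0.0205
strip far 492 v 233.9 px 0.6479 py -0.0082
strip far 502 v 235.2 px 0.6494 py 0.0027
strip far 512 v 236.3 px 0.6505 py 0.0135
strip far 525 v 232.8 px 0.6466 py 0.0265
strip far 535 v 235.2 px 0.6494 py 0.0376
strip far 545 v 235.2 px 0.6493 py 0.0482
strip far 555 v 233.0 px 0.6468 py 0.0582
strip far 565 v 233.9 px 0.6478 py 0.0691
```

View pics/w16c.png

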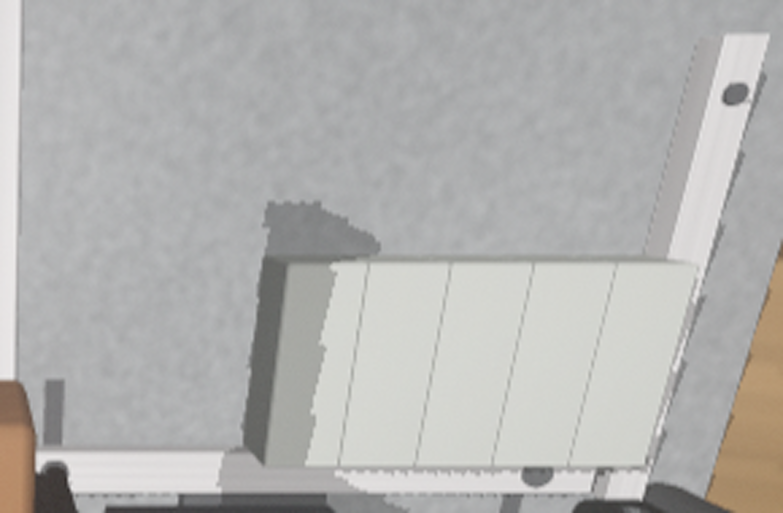

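View pics/s16d.png

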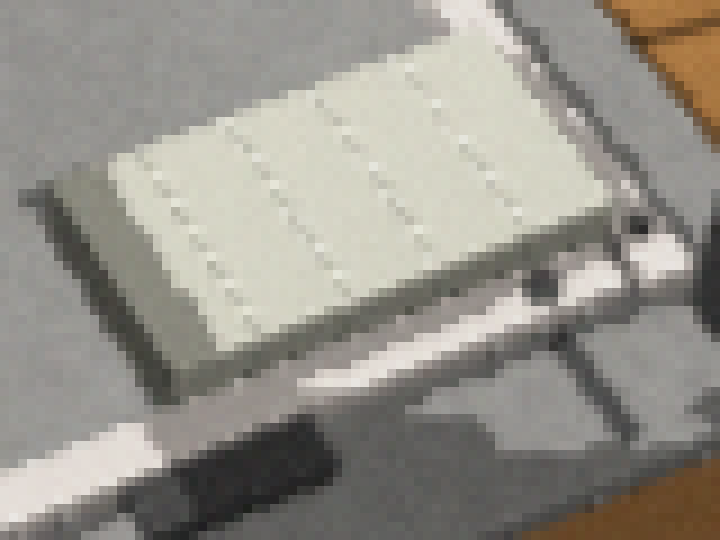

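Request:
jog_arm(moves=[[1,0.019,-0.027,0,0,0,0.025],[1,0.038,-0.054,0,0,0,0.05],[1,0.057,-0.081,0.005,0,0,0.075],[1,0.076,-0.108,0.015,0,0,0.1],[1,0.095,-0.135,0.03,0,0,0.125],[1,0.114,-0.163,0.045,0,0,0.15],[1,0.128,-0.183,0.06,0,0,0.178],[1,0.1336,-0.1906,0.075,0,0,0.178],[1,0.1336,-0.1906,0.09,0,0,0.178],[1,0.1336,-0.1906,0.1,0,0,0.178]])

```text
time_s: 29.2
tcp_pos: [0.5116, -0.3283, 0.0538]
ee_rot: [[-0.997, 0.071, -0.002], [0.071, 0.997, 0.001], [0.002, 0.001, -1.0]]
wrist_force: [0.8, -0.5, -4.1]
gripper_width: 0.273
```

Request:
jog_arm(moves=[[1,0,0,0.003,0,0,0],[1,0,0,0.006,0,0,0],[1,0,0,0.009,0,0,0],[1,0,0,0.011,0,0,0],[1,0,0,0.013,0,0,0],[1,0,0,0.014,0,0,0],[1,0,0,0.015,0,0,0],[1,0,0,0.015,0,0,0],[1,0,0,0.015,0,0,0],[1,0,0,0.015,0,0,0]])

```text
time_s: 30.03
tcp_pos: [0.5129, -0.328, 0.0407]
ee_rot: [[-0.998, 0.07, 0.0], [0.07, 0.998, -0.0], [-0.0, -0.0, -1.0]]
wrist_force: [0.4, -1.1, -2.9]
gripper_width: 0.273
```

Run:
```python
from h import *
st(); snap('wrist','w17'); snap('scene','s17'); snap('side','d17')
a=cv2.imread('pics/s17.png')[140:280,150:260]; b=cv2.imread('pics/d17.png')[110:180,280:420]
cv2.imwrite('pics/s17c.png',cv2.resize(a,None,fx=4,fy=4,interpolation=cv2.INTER_CUBIC)); cv2.imwrite('pics/d17c.png',cv2.resize(b,None,fx=5.5,fy=5.5,interpolation=cv2.INTER_CUBIC))
```

```text
t 30.03 pos [ 0.5129 -0.328   0.0407] px 0.4725 py -0.3839 Fx 0.3 Fy -1.2 Fz -2.9 M [-0.023 -0.128 -0.026] psi 176.01 w 0.273
```

View pics/w17.png

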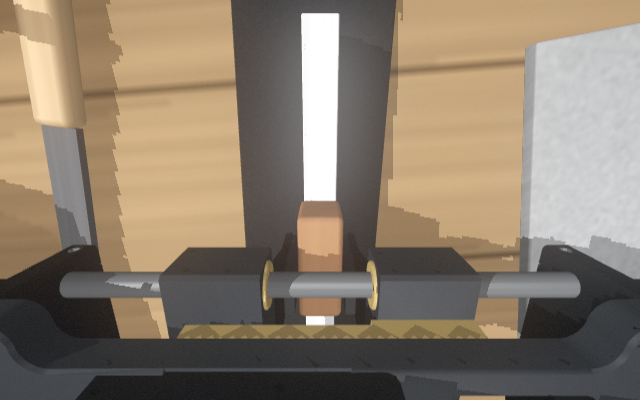

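View pics/d17c.png

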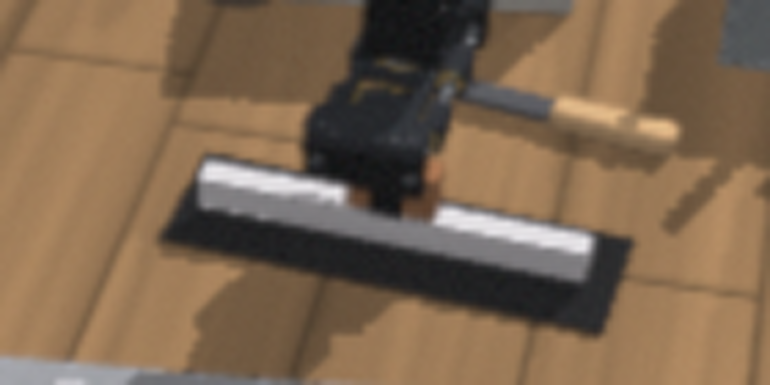

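View pics/s17c.png

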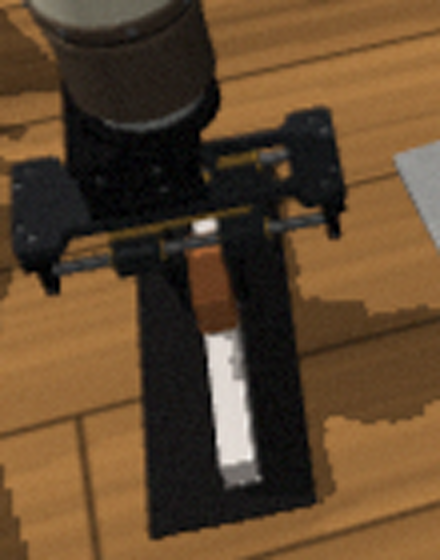

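Bar is 9 mm or so above the mat and well within it. I'll lower it slowly onto the rubber.

Request:
jog_arm(moves=[[1,0,0,0.001,0,0,0],[1,0,0,0.002,0,0,0],[1,0,0,0.003,0,0,0],[1,0,0,0.004,0,0,0],[1,0,0,0.005,0,0,0],[1,0,0,0.006,0,0,0],[1,0,0,0.007,0,0,0],[1,0,0,0.0075,0,0,0],[1,0,0,0.008,0,0,0],[1,0,0,0.008,0,0,0]])

```text
time_s: 31.02
tcp_pos: [0.5128, -0.3279, 0.0337]
ee_rot: [[-0.998, 0.069, 0.0], [0.069, 0.998, -0.0], [-0.0, -0.0, -1.0]]
wrist_force: [-2.3, 2.3, 4.0]
gripper_width: 0.272
```

Run:
```python
from h import *
st()
```

```text
t 31.02 pos [ 0.5128 -0.3279  0.0337] px 0.4724 py -0.3839 Fx -2.0 Fy 2.5 Fz 4.0 M [ 0.552  0.578 -0.066] psi 176.03 w 0.272
```

Request:
jog_arm(moves=[[0.2,0,0,0,0,0,0],[0,0,0,0,0,0,0],[-0.2,0,0,0,0,0,0],[-0.4,0,0,0,0,0,0],[-0.6,0,0,0,0,0,0],[-1,0,0,0,0,0,0],[-1,0,0,0,0,0,0],[-1,0,0,0,0,0,0],[-1,0,0,0,0,0,0],[-1,0,0,0,0,0,0]])

```text
time_s: 31.85
tcp_pos: [0.5128, -0.3279, 0.0325]
ee_rot: [[-0.998, 0.07, 0.0], [0.07, 0.998, -0.0], [-0.0, -0.0, -1.0]]
wrist_force: [0.2, 0.5, 0.3]
gripper_width: 0.938
```

Run:
```python
from h import *
st(); snap('wrist','w18')
```

```text
t 31.85 pos [ 0.5128 -0.3279  0.0325] px 0.4724 py -0.3839 Fx 0.3 Fy 0.4 Fz 0.3 M [-0.052 -0.134  0.007] psi 176.01 w 0.938
```

View pics/w18.png

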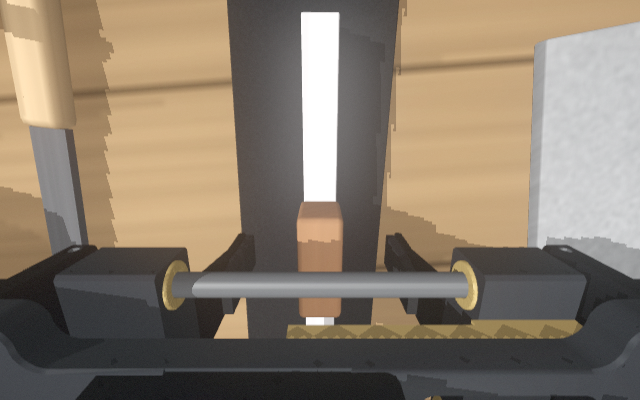

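The straightedge stands upright on the mat, the grip at (320,255) is free and the jaws are open. Next I lift straight up and look over the final state.

Request:
jog_arm(moves=[[-1,0,0,-0.01,0,0,0],[-1,0,0,-0.025,0,0,0],[-1,0,0,-0.045,0,0,0],[-1,0,0,-0.065,0,0,0],[-1,0,0,-0.09,0,0,0],[-1,0,0,-0.115,0,0,0],[-1,0,0,-0.14,0,0,0],[-1,0,0,-0.16,0,0,0],[-1,0,0,-0.16,0,0,0],[-1,0,0,-0.16,0,0,0]])

```text
time_s: 32.73
tcp_pos: [0.5134, -0.3281, 0.1948]
ee_rot: [[-0.998, 0.07, 0.004], [0.07, 0.998, -0.001], [-0.004, -0.001, -1.0]]
wrist_force: [-0.2, 0.1, 0.5]
gripper_width: 0.998
```

Run:
```python
from h import *
st(); snap('wrist','w19'); snap('scene','s19'); snap('side','d19')
```

```text
t 32.73 pos [ 0.5134 -0.3281  0.1948] px 0.4729 py -0.3841 Fx -0.2 Fy 0.1 Fz 0.5 M [-0.011 -0.099 -0.027] psi 176.00 w 0.998
```

View pics/w19.png

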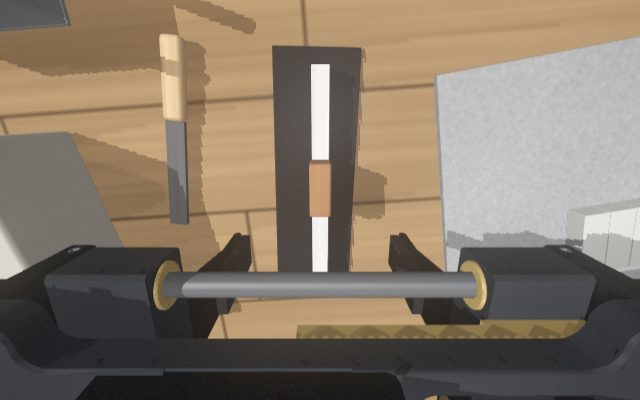

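View pics/s19.png

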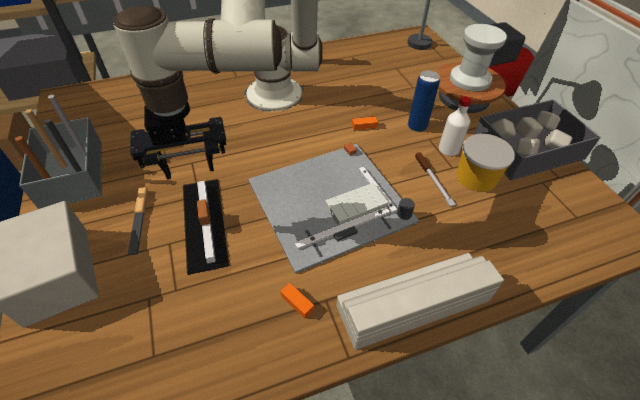

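View pics/d19.png

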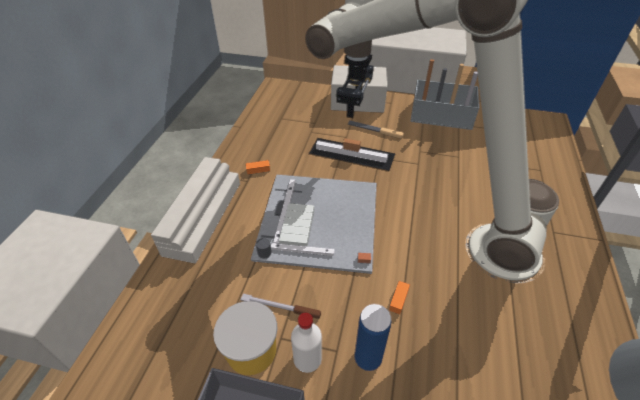

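```bash
python3 -c "
from station import *
print(finish_job())"
```

```text
the job is handed in; nothing more can be done
None
```

The job is handed in at about 33 s of the 72 s. All five strips lie tight together, flush with the back stop and against the side fence, and the straightedge is back on its mat.

- **Back stop:** I pushed the row to the stop and on with it until the stop met its end block. I crept the last few millimetres and pressed to about 17.6 N at the wrist, roughly 13 N beyond sliding and below the 26 N limit.
- **Side fence:** I turned the straightedge, closed the row up and pressed it against the fence at about 18 N, roughly 15 N beyond sliding.
- **Straightedge:** it stands upright near the middle of the mat, released, with the gripper lifted clear. It had slipped about 2 mm in the grip by then. None of the listed bystanders looked moved in the final images.

**Last checks:** After the straightedge was pulled back from the fence push, the strips' near ends lined up within about 0.5 mm, with no gaps visible between strips or at the fence. Their far ends measured level with the stop's face, though that reading scattered by a few millimetres.

**One disagreement:** my first measure of the tray's angle was 6.5°, but later still images gave 6.24°, so the first push ran about 0.3° off square. The near ends still lined up within about 0.5 mm after that push (strip 4 was too shadowed to read), and the twisting moment was small, so I did not repeat it. I used the corrected angle for the second push.

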